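# Work a refilled cartridge back into the packed rack

### The arm

A 7-joint arm with a two-finger parallel gripper is mounted at the origin on a cart in front of the work surface, level with it; the furniture and walls round the work are solid. World frame = base frame: x ahead of the robot, y to its left, z up, the work surface at z = 0. Lengths are in m, angles in rad, forces in N, time in s.
With the tool pointing down it reaches from about 0.4 to 0.85 m from the base axis. Payload 10.4 kg.
Tool frame: the origin (TCP) lies at the very end of the fingers, on their centre line; the grasp point (between the pads) lies 19 mm behind it; z points along the fingers, y is the direction in which the jaws open and shut (so a half turn about z gives the same grasp; the last joint's range is limited). The gripper opens to 87 mm and grips with 3 to 60 N. Pads are 19 mm wide; open, the fingers measure 117 mm over their backs; the gripper's body (75 mm by 190 mm) begins 51 mm behind the grasp point.
Start: joints at [1.287, 0.332, -0.065, 1.46, 0.022, 1.35, -0.088], TCP at [0.161, -0.604, 0.192] pointing down, gripper open.
Joint ranges: [-2.6, 2.6], [-0.5, 2.12], [-1.47, 1.34], [0.16, 2.42], [-1.27, 4.41], [0.06, 2.06], [-2.6, 2.6]. Speed limits (rad/s): [2.22, 2.22, 2.79, 2.79, 3.14, 3.14, 3.14].

### API

Orientations are given as a unit quaternion [x, y, z, w].
In Python, from bench import r gives the robot as it stands.
- The arm moves only by the tool move_arm, never from a script. Its argument "deltas" is a list of rows, each a list of 5 numbers: the gripper's target within -1 to 1 (fully open at 1, half-way at 0, shut at -1), then the shift along the tool's x, y, z as a fraction of full scale, then the turn about the tool's z as a fraction of full scale. A call has 1 to 12 rows; each row shifts and turns the commanded pose from where the row before left it, along the tool's axes as they then stand; what a row does not reach is not made up. Full scale, the value 1, is 2.5 cm for a shift and 90 degrees for a turn. A row lasts 1/12 s, in which the tool goes at most 41.7 mm and 7.16 degrees, less where a joint would pass 70% of its speed; a pose out of reach is approached as far as the arm can. A call with a number of a shift or a turn outside -1 to 1 is refused whole. A call with a gripper value outside its range is refused whole. The fingers move at their own pace and stop on an object; "squeeze" is the grip in N (left out, the last holds). Time passes only in rows, so rows that do not move let the fingers close. It gives the time, the measured TCP pose, the force and the opening at its end, in the units of the state.
- r.read_state(): the state, without advancing time (a new reading comes with each control period).
- r.camera(name): name is "scene" or "side" or "wrist"; returns the picture (400x640x3 uint8, red, green, blue); there is no depth.
- r.camera_info(name): a dict with "K" (3x3 intrinsics, pixels), "R" (3x3) and "t" (3): a world point X has camera coordinates R X + t; the wrist camera has in their place "hand_eye" (4x4, takes a point from camera to tool coordinates, whose origin is the TCP and whose axes are the flange's). Camera axes: x right, y down, z forward; pixel columns grow to the right and rows downward; lengths in m; the calibration is good to about 2 mm. A picture is of the moment at which its call begins: read the wrist's pose just before it. camera_info takes no time and is no camera call.
- r.close_job(): hands the job in, once; it reports no verdict.
Trained networks look in the newest picture that a camera, given by its name, has taken for a name from the list of things; names that differ only in an ending like _2 or _b are one class to them, and where a whole thing is asked for, a point or a joint stands for the part that bears it (a point fixed in the world has none). Each returns a list of dicts, best first, with "confidence" (0 to 1); they miss things now and then, are a little off and sometimes report something else, mostly with a low value. They report only what shows in the picture. A call takes as long as a camera call.
- r.boxes_of(camera, label): "position" ([x, y, z] in m, in the coordinates of the camera as it stood for that picture, good to about 4 mm: the middle of the surface that is visible of it).
- r.tip_of(camera, label): "position" ([x, y, z] in m, in the coordinates of the camera as it stood for that picture, good to about 4 mm: a listed point, or the origin of a listed thing).
The state is a dict: "time": time; "joint_positions": joint angles; "joint_vel": joint speeds; "joint_torque": joint torques, N m; "ee_pos": TCP position; "eef_rot": TCP orientation; "ft_force": force on the tool from outside, world axes, zero at the start; "torque": the same for the moment, N m; "width": finger opening in m.
Only numpy, scipy, OpenCV 4.12 (cv2) and the standard library are available. Lean on these libraries where they do the work, as an engineer would, in place of code of your own. Each camera call takes 0.05 s, during which the arm holds its last target.

### The job

Take the refilled cartridge that stands on the bench and work it down into the gap in the rack, between the second and the third cartridge, easing its neighbours and the sliding end stop apart as it goes, and press it fully home so that it stands upright on the tray, level with the others and facing the same way. Feel its way in with light, steady pressure, never more than about two kilos against a neighbour; do not rest the hand on the neighbouring cartridges or tip them over, and leave the other things on the bench alone.

Things in the scene. Friction and masses are not known exactly. Their poses are not given: they have to be found in the camera images.
- cart_new_mid (a point): Loose refilled cartridge standing on its long edge on the bench, at the right. Black, 250 mm long (268 with end gears), 46 mm thick, 107.8 mm tall with its grey clip-on cover; about 0.4 kg. This point: its middle, 54 mm under the top. x axis up, y along its length, z through its thickness: when it faces like the others, z points right, from the rack's end plate to its sliding stop.
- cart_new_ridge (a point): Middle of the top of the loose cartridge's cover (same axes). The cover's top is a parallel-sided grip ridge 26 mm thick, 246 mm long, its sides 20 mm tall. Below it the cover slopes out on both sides to nearly the full 46 mm thickness, reached 45 to 50 mm below the top. The other cartridges have the same cover.
- cart_new_foot (a point): Middle of the loose cartridge's underside (same axes). The foot is tapered: its flat reaches from 15 mm on the -z side to 9 mm on the +z side; from there a bevel 7 mm wide and 4 mm high leads out to the -z face and one 15 mm wide and 15 mm high to the +z face.
- cart_a_mid (a point): First cartridge of the row, at the fixed end plate: same shape, axes and point as the loose one, standing loose on the tray.
- cart_b_mid (a point): Second cartridge of the row, left of the gap as the robot sees it; same kind and point. It has under 2 mm of play to the first, and the first about 1 mm to the end plate, which does not yield. Its cover should take no more than 20 N.
- cart_c_mid (a point): Third cartridge of the row, right of the gap, with the sliding stop 1 to 10 mm behind it; same kind, point and limit of 20 N. The gap between the second and third is 16 to 20 mm, narrower than a cartridge.
- rack: Fixed steel rack, 312 mm (x) by 238 mm (y), open at the top; origin in the middle of its underside, z up. Cartridges stand with their length along its x, on slippery nylon strips on a tray 10 mm over the origin. The fixed grey end plate (94 mm high) has its inner face at y = +112 mm and does not yield. Two guide rods run along y at x = +-146 mm, 30 mm up.
- stop (a joint): The rack's sliding end stop: aluminium plate 87 mm high at the right end of the row. It slides back along the rods against friction and a spring: about 4 N at first, 7 N fully back. Value: travel in m away from the end plate, 0 to 0.037 (hard stop); its face is 150 mm plus this from the end plate's face. Fully back, the rack holds four cartridges with about 2 mm to spare.
- dust_brush: Flat wooden dust brush, 40x197x11 mm, lying loose on the bench; origin under its middle. Not part of the job.
- screwdriver_red: Screwdriver with a fat handle, 26x159x28 mm, lying loose; origin under its middle. Not part of the job.
- dust_tin: Open metal tin, 75 mm across, 68 mm tall, standing loose at the back of the bench; origin under its middle. Not part of the job.

How it is judged:
By the outcome, as a careful person would: the job done as asked, in the order asked, and still so for the second after the job is handed in, with the robot touching nothing.
It also fails if it takes over 72 s, if anything falls off the work surface, if the arm or the gripper's body presses on something with over 40 N, if the wrist force passes 120 N, or if a joint passes its speed limit or range.

## Working session

There is one attempt and no reset: what is moved stays moved. The work goes in short steps, Python scripts to look and compute and a tool call to move; the robot and the scene stay as the last step left them, time stands still between calls to the robot, and variables do not carry over. Pictures are saved under pics/ and viewed, and the job is handed in when it is done.

Besides the shell and the picture viewer there is one more tool, called by a JSON object that holds its "fn" and its "kwargs". move_arm: Moves the arm, as the interface text tells. Shift numbers are shares of 2.5 cm and turn numbers shares of 90 degrees, none past 1 either way. Its arguments: {"type":"object","properties":{"deltas":{"type":"array","items":{"type":"array","items":{"type":"number"}}},"squeeze":{"type":"number"}},"required":["deltas"]}

```bash
mkdir -p pics; ls; cat > h.py <<'E'
import numpy as np, cv2
from bench import r
from scipy.spatial.transform import Rotation as Ro
def towrld(cam,p,st=None):
    i=r.camera_info(cam)
    if cam=='wrist':
        H=np.array(i['hand_eye']); p=H[:3,:3]@p+H[:3,3]
        return Ro.from_quat(st['eef_rot']).as_matrix()@p+np.array(st['ee_pos'])
    return np.array(i['R']).T@(np.array(p)-np.array(i['t']))
def snap(cam,name):
    im=r.camera(cam); cv2.imwrite(f'pics/{name}.png',im[:,:,::-1]); return im
E
python3 - <<'E'
from h import *
np.set_printoptions(precision=4,suppress=True)
st=r.read_state(); print(st)
for c in ['scene','side','wrist']:
    snap(c,c+'0'); i=r.camera_info(c); print(c,{k:np.round(v,4).tolist() if not isinstance(v,str) else v for k,v in i.items()})
for c in ['scene','side']:
    for l in ['cart_new_ridge','cart_new_mid','cart_b_mid','rack']:
        for d in r.tip_of(c,l)[:5]: print(c,l,round(d['confidence'],2),towrld(c,d['position']))
print(r.read_state()['time'])
E
```

```text
pics
{'time': 0.0, 'joint_positions': array([ 1.2874,  0.3329, -0.0647,  1.4609,  0.0216,  1.3499, -0.0885]), 'joint_vel': array([-0.0002, -0.0011,  0.    ,  0.0019,  0.0008, -0.0012,  0.0001]), 'joint_torque': array([ -0.0004, -62.3265,   0.0242, -38.9882,  -0.0615,   0.04  ,
         0.0002]), 'ee_pos': array([ 0.161 , -0.6035,  0.1914]), 'eef_rot': array([ 0.9915,  0.13  , -0.0001, -0.0007]), 'ft_force': array([-0.4382,  0.2427, -0.1175]), 'torque': array([ 0.0187, -0.0389,  0.0416]), 'width': 0.08724681589824863}
scene {'K': [[388.3743, 0.0, 316.6179], [0.0, 388.3743, 200.6247], [0.0, 0.0, 1.0]], 'R': [[-0.8802, -0.4742, 0.0195], [-0.3359, 0.5934, -0.7314], [0.3353, -0.6504, -0.6816]], 't': [0.4643, 0.2343, 1.1587]}
side {'K': [[372.0698, 0.0, 317.5578], [0.0, 372.0698, 199.3348], [0.0, 0.0, 1.0]], 'R': [[-0.9926, -0.121, 0.0119], [-0.0886, 0.6523, -0.7528], [0.0833, -0.7482, -0.6582]], 't': [0.4956, 0.0932, 1.1759]}
wrist {'K': [[318.0166, 0.0, 318.773], [0.0, 318.0166, 193.3191], [0.0, 0.0, 1.0]], 'hand_eye': [[0.001, -0.9698, -0.2437, 0.0659], [1.0, 0.001, 0.0, -0.0002], [0.0002, -0.2437, 0.9698, -0.1912], [0.0, 0.0, 0.0, 1.0]]}
scene cart_new_ridge 0.6 [ 0.4698 -0.3647  0.1108]
scene cart_new_mid 0.83 [ 0.4729 -0.3667  0.0561]
scene rack 0.74 [0.5001 0.3624 0.0647]
side cart_new_ridge 0.92 [ 0.4743 -0.3602  0.1099]
side cart_new_mid 0.6 [ 0.4728 -0.3653  0.0554]
side cart_b_mid 0.93 [0.5044 0.3213 0.0616]
side cart_b_mid 0.26 [ 0.4702 -0.3624  0.0581]
side rack 0.71 [0.6206 0.0544 0.0013]
0.55
```

View pics/scene0.png

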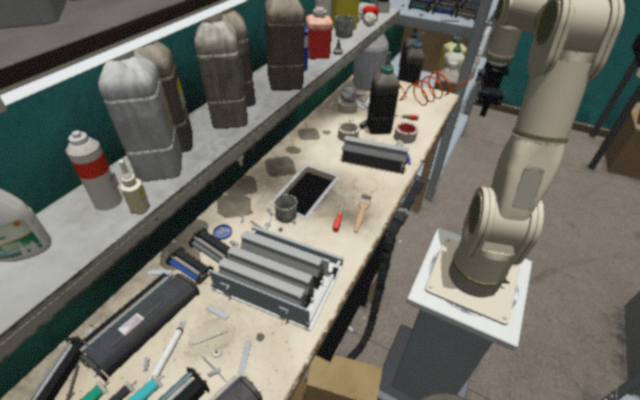

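View pics/side0.png

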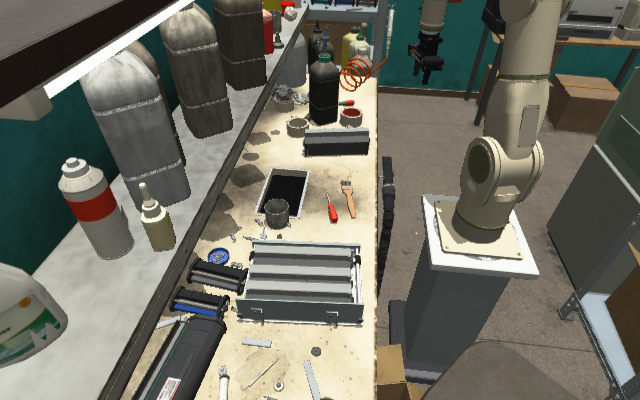

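View pics/wrist0.png

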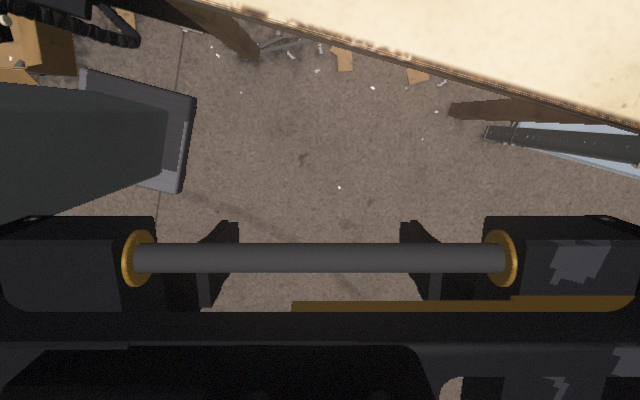

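{"fn": "move_arm", "kwargs": {"deltas": [[1,0,0,-1,0],[1,0,0,-1,0],[1,0,0,-1,0],[1,0,0,-1,0],[1,0,0,-1,0],[1,0,0,-1,0.07],[1,0,0,-0.4,0.07],[1,0,0,0,0.0266]]}}

```text
time: 1.22
ee_pos: [0.1615, -0.6047, 0.3556]
eef_rot: [1.0, -0.004, 0.001, 0.002]
ft_force: [0.0, 0.4, -0.2]
width: 0.087
```

```bash
python3 - <<'E'
from h import *
np.set_printoptions(precision=4,suppress=True)
def ray(cam,u,v,z):
    i=r.camera_info(cam);K=np.array(i['K']);R=np.array(i['R']);t=np.array(i['t'])
    d=R.T@np.linalg.inv(K)@np.array([u,v,1]);o=-R.T@t
    return o+d*(z-o[2])/d[2]
# bottle base, cart ends
for n,u,v,z in [('bottle base',322,120,0),('cart topL',305,130,.11),('cart topR',368,130,.11),('brush',350,195,0),('tin',276,210,.03)]: print(n,ray('side',u,v,z))
im=cv2.imread('pics/side0.png'); cv2.imwrite('pics/s1.png',cv2.resize(im[230:335,220:380],None,fx=5,fy=5,interpolation=2))
cv2.imwrite('pics/s2.png',cv2.resize(im[40:170,250:400],None,fx=4.5,fy=4.5,interpolation=2))
E
```

```text
bottle base [ 0.5544 -0.6182  0.    ]
cart topL [ 0.5895 -0.3372  0.11  ]
cart topR [ 0.3532 -0.3708  0.11  ]
brush [ 0.3994 -0.1117 -0.    ]
tin [0.6296 0.0295 0.03  ]
```

View pics/s1.png

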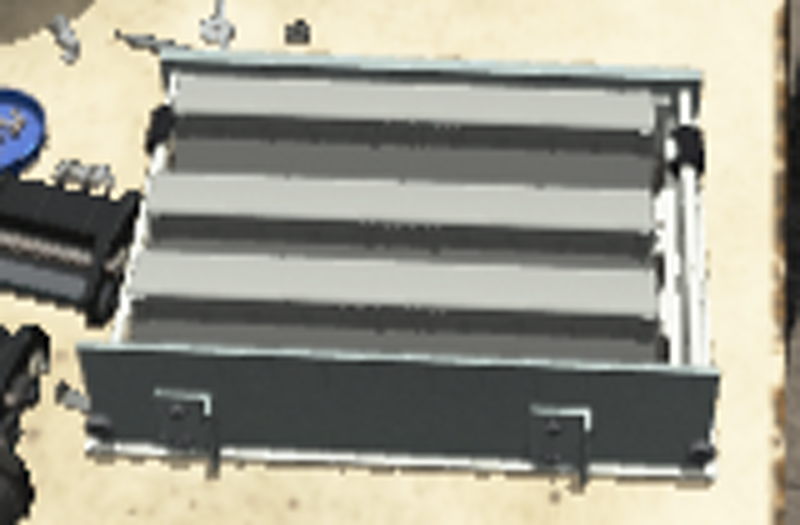

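View pics/s2.png

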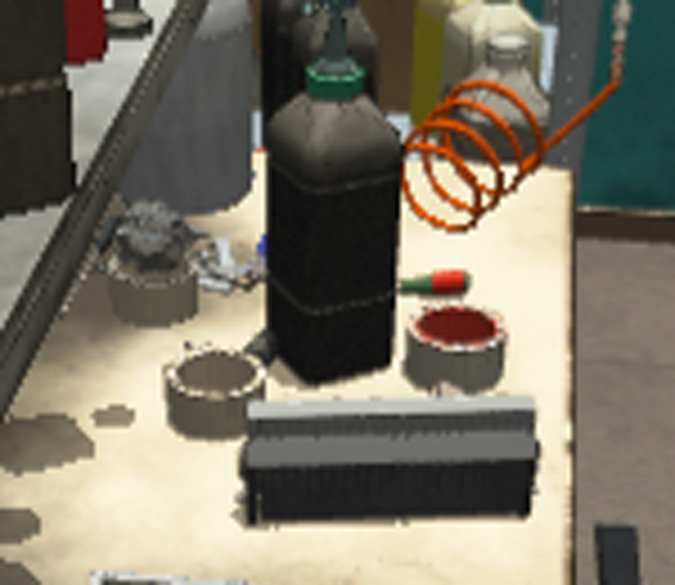

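{"fn": "move_arm", "kwargs": {"deltas": [[1,0.8,-0.8,0,0],[1,0.9,-0.9,0,0],[1,0.9,-0.9,0,0],[1,0.9,-0.9,0,0],[1,0.9,-0.9,0,0],[1,0.9,-0.9,0,0],[1,0.9,-0.9,0,0],[1,0.9,-0.9,0,0],[1,0.9,-0.9,0,0],[1,0.9,-0.9,0,0],[1,0.6,-0.6,0,0],[1,0,0,0,0]]}}

```text
time: 2.22
ee_pos: [0.4027, -0.3621, 0.3524]
eef_rot: [1.0, 0.003, 0.001, -0.001]
ft_force: [0.3, 0.8, 0.4]
width: 0.0867
```

```bash
python3 - <<'E'
from h import *
np.set_printoptions(precision=4,suppress=True)
st=r.read_state(); print(st['ee_pos'],st['eef_rot'])
snap('wrist','w1')
for l in ['cart_new_ridge','cart_new_mid','cart_new_foot']:
    for d in r.tip_of('wrist',l)[:3]: print(l,round(d['confidence'],2),towrld('wrist',d['position'],st))
E
```

```text
[ 0.4027 -0.3621  0.3524] [ 1.      0.0034  0.0008 -0.0005]
cart_new_ridge 0.88 [ 0.472  -0.3625  0.1076]
cart_new_mid 0.88 [ 0.4682 -0.3633  0.0505]
cart_new_foot 0.46 [ 0.4625 -0.0455 -0.003 ]
```

View pics/w1.png

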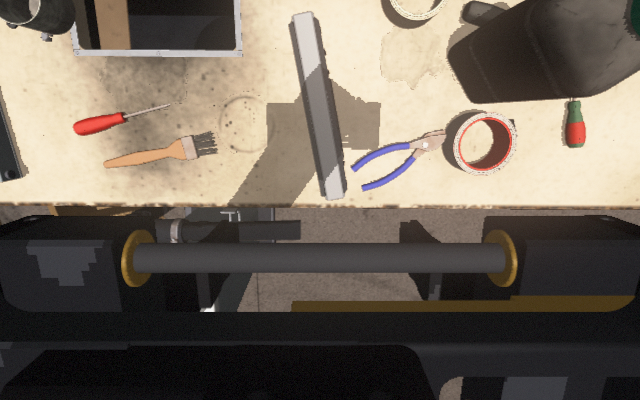

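```bash
python3 - <<'E'
from h import *
im=cv2.imread('pics/w1.png'); cv2.imwrite('pics/w1z.png',cv2.resize(im[0:210,255:380],None,fx=2.8,fy=2.8,interpolation=2))
im=cv2.imread('pics/scene0.png'); a=cv2.resize(im[130:180,330:425],None,fx=6,fy=6,interpolation=2); b=cv2.resize(im[220:325,200:350],None,fx=5.3,fy=5.3,interpolation=2)
cv2.imwrite('pics/sc1.png',a);cv2.imwrite('pics/sc2.png',b)
E
```

```text
(no output)
```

View pics/w1z.png

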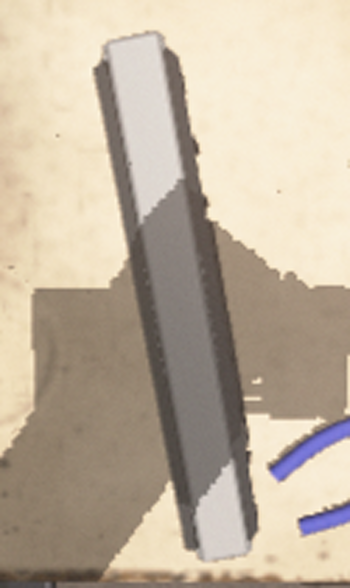

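View pics/sc1.png

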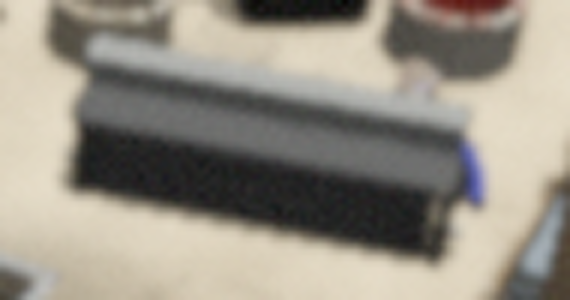

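View pics/sc2.png

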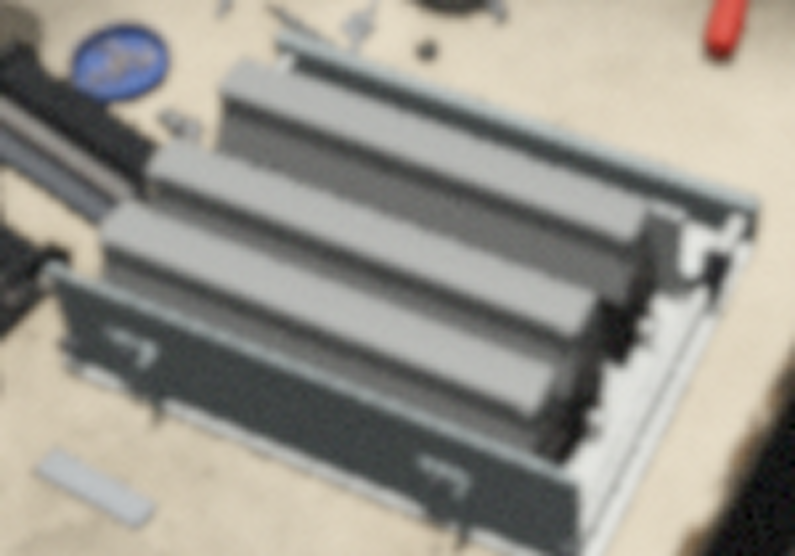

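{"fn": "move_arm", "kwargs": {"deltas": [[1,-0.2,-0.9,0.9,0],[1,-0.2,-0.9,0.9,0],[1,-0.2,-0.9,0.9,0],[1,0,-0.9,0.9,0],[1,0,-0.9,0.9,0],[1,0,-0.9,0.9,0],[1,0,-0.9,0.9,0],[1,0,0,0,0]]}}

```text
time: 3.08
ee_pos: [0.3819, -0.2054, 0.191]
eef_rot: [1.0, 0.001, -0.002, -0.001]
ft_force: [0.2, 0.1, -0.4]
width: 0.087
```

```bash
python3 - <<'E'
from h import *
im=snap('wrist','w2')[:,:,::-1]
cv2.imwrite('pics/w2z.png',cv2.resize(im[0:215,330:640],None,fx=2.5,fy=2.5,interpolation=2))
E
```

```text
(no output)
```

View pics/w2z.png

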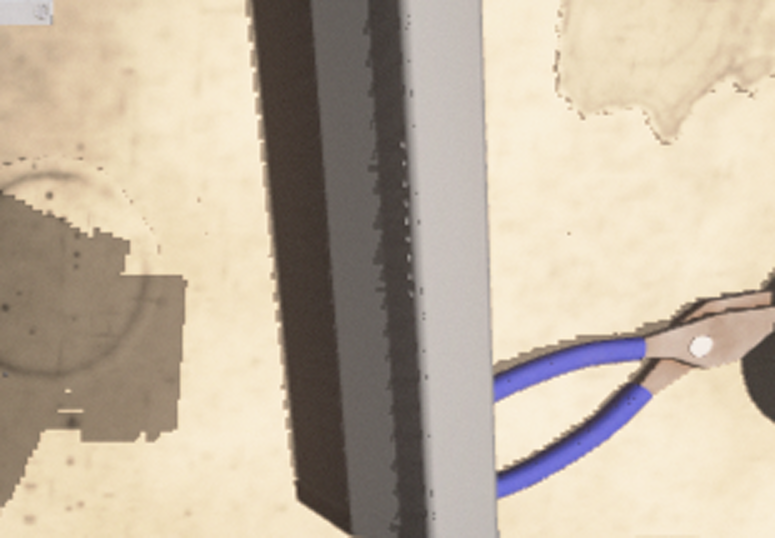

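```bash
cat >> h.py <<'E'
def wray(u,v,st):
    i=r.camera_info('wrist');K=np.array(i['K']);H=np.array(i['hand_eye'])
    R=Ro.from_quat(st['eef_rot']).as_matrix()
    d=R@H[:3,:3]@np.linalg.inv(K)@np.array([u,v,1.]); o=R@H[:3,3]+np.array(st['ee_pos'])
    return o,d
def wpl(u,v,z,st):
    o,d=wray(u,v,st); return o+d*(z-o[2])/d[2]
E
python3 - <<'E'
from h import *
np.set_printoptions(precision=4,suppress=True)
st=r.read_state()
for v,ub,ul,ur in [(20,330+254/2.5,330+404/2.5,330+484/2.5),(120,330+278/2.5,330+415/2.5,330+490.5/2.5),(180,330+293/2.5,330+425/2.5,330+495/2.5)]:
    L=wpl(ul,v,.108,st);Rr=wpl(ur,v,.108,st); c=(L+Rr)/2
    o,d=wray(ub,v,st)
    yaw=np.deg2rad(8); n=np.array([-np.sin(yaw),np.cos(yaw),0])
    # plane n.(X-c)=0.023
    s=(0.023-n@(o-c))/(n@d); X=o+s*d
    print('ridge',L,Rr,'w',n@(L-Rr),'bottom edge on face',X)
E
python3 - <<'E'
import cv2
im=cv2.imread('pics/w2.png')
for v in (20,120,180): print(v,im[v,425:540].mean(1).astype(int).tolist())
E
```

```text
ridge [ 0.5196 -0.3435  0.108 ] [ 0.5196 -0.3687  0.108 ] w 0.024895502389663256 bottom edge on face [ 0.5458 -0.3292  0.0053]
ridge [ 0.4429 -0.3576  0.108 ] [ 0.443  -0.3831  0.108 ] w 0.02526735992195548 bottom edge on face [ 0.4408 -0.3474  0.0112]
ridge [ 0.3912 -0.3683  0.108 ] [ 0.3912 -0.393   0.108 ] w 0.024536998521374625 bottom edge on face [ 0.3714 -0.3602  0.0138]
20 [225, 225, 227, 229, 230, 179, 142, 109, 73, 62, 59, 62, 61, 59, 60, 59, 61, 57, 59, 58, 58, 58, 58, 58, 56, 58, 56, 56, 57, 61, 63, 91, 97, 97, 97, 96, 96, 97, 98, 96, 95, 97, 97, 95, 97, 95, 95, 97, 94, 95, 96, 96, 79, 66, 62, 64, 63, 63, 61, 64, 65, 69, 67, 67, 70, 91, 122, 147, 164, 180, 193, 195, 193, 193, 190, 193, 193, 195, 191, 191, 194, 191, 193, 192, 190, 191, 192, 190, 189, 189, 190, 188, 190, 189, 187, 185, 185, 171, 200, 224, 228, 229, 226, 227, 227, 229, 228, 230, 230, 230, 228, 230, 230, 230, 231]
120 [219, 219, 220, 221, 220, 220, 221, 221, 221, 222, 221, 223, 222, 224, 184, 161, 142, 90, 60, 62, 61, 62, 61, 62, 60, 61, 61, 60, 60, 59, 55, 58, 55, 59, 57, 58, 58, 72, 76, 95, 98, 98, 99, 99, 9
[... 159 characters left out ...]
6, 193, 192, 192, 193, 191, 192, 192, 193, 192, 192, 190, 192, 191, 192, 191, 192, 189, 190, 172, 205, 228, 231, 230, 232, 231, 230, 231, 230, 227, 228, 227, 227, 228]
180 [225, 226, 226, 230, 229, 230, 229, 229, 229, 230, 229, 228, 228, 226, 225, 222, 224, 227, 229, 229, 230, 176, 111, 72, 63, 61, 62, 60, 59, 59, 58, 60, 58, 58, 59, 57, 60, 58, 58, 57, 58, 58, 70, 87, 97, 99, 98, 102, 100, 99, 98, 98, 98, 98, 100, 99, 97, 97, 97, 102, 98, 97, 99, 76, 64, 67, 65, 66, 65, 67, 68, 69, 68, 81, 108, 142, 160, 175, 191, 192, 193, 192, 189, 191, 190, 191, 191, 193, 190, 193, 190, 190, 189, 188, 189, 190, 190, 190, 189, 189, 187, 186, 168, 219, 231, 232, 233, 233, 232, 232, 232, 232, 229, 230, 229]
```

{"fn": "move_arm", "kwargs": {"deltas": [[1,0,0,0,-0.077],[1,0,0,0,-0.077],[1,0,0,0,-0.077],[1,0,0,0,-0.077],[1,0,0,0,-0.077],[1,0,0,0,-0.077],[1,0,0,0,-0.077],[1,0,0,0,-0.077],[1,0,0,0,-0.077],[1,0,0,0,-0.077],[1,0,0,0,-0.077],[1,0,0,0,-0.077]]}}

```text
time: 4.13
ee_pos: [0.384, -0.2111, 0.1957]
eef_rot: [0.747, 0.665, 0.0, 0.001]
ft_force: [-0.2, -0.1, 0.3]
width: 0.0867
```

{"fn": "move_arm", "kwargs": {"deltas": [[1,0,-1,0,-0.076],[1,0,-1,0,0],[1,0,-1,0,0],[1,0,-1,0,0],[1,-1,-1,0.5,0],[1,-1,-0.4,0.5,0],[1,-1,0,0.5,0],[1,-1,0,0.5,0],[1,-1,0,0.5,0],[1,-1,0,0.5,0],[1,-1,0,0,0],[1,0,0,0,0]]}}

```text
time: 5.13
ee_pos: [0.247, -0.3864, 0.1198]
eef_rot: [0.71, 0.705, -0.001, 0.0]
ft_force: [-0.9, 0.5, 0.1]
width: 0.0871
```

```bash
python3 - <<'E'
from h import *
im=snap('wrist','w3')[:,:,::-1]
print(r.read_state()['joint_positions'])
E
```

```text
[ 9.23403485e-01  2.19576819e-02 -2.58175498e-02  1.97919633e+00
  1.26528358e-03  1.14002943e+00  8.91184163e-01]
```

View pics/w3.png

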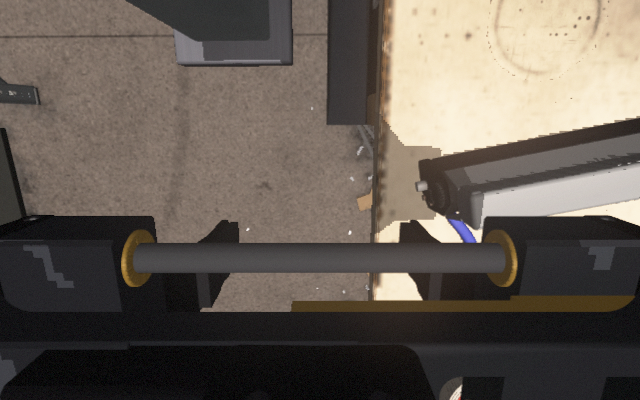

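```bash
python3 - <<'E'
import cv2
im=cv2.imread('pics/w3.png'); cv2.imwrite('pics/w3z.png',cv2.resize(im[110:245,370:550],None,fx=4.4,fy=4.4,interpolation=2))
E
```

```text
(no output)
```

View pics/w3z.png

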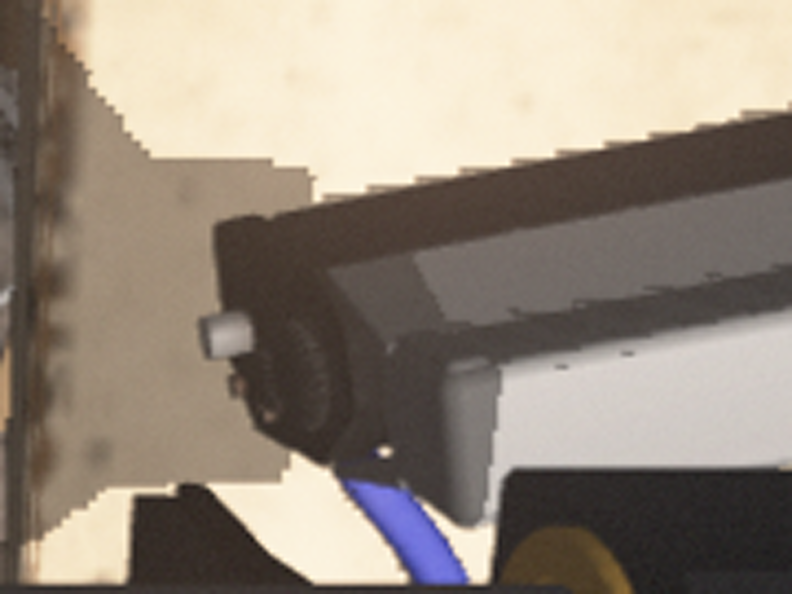

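{"fn": "move_arm", "kwargs": {"deltas": [[1,0,0.3,-0.9,0],[1,0,0.6,-1,0],[1,0,0.7,-1,0],[1,0,0.7,-1,0],[1,0,0.9,-1,0],[1,0.5,1,-1,0],[1,0.8,1,-1,0],[1,1,1,-0.8,0],[1,1,1,-0.6,0],[1,1,0.8,-0.2,0],[1,1,0,0,0],[1,1,0,0,0]]}}

```text
time: 6.18
ee_pos: [0.4498, -0.2226, 0.3332]
eef_rot: [0.707, 0.707, 0.0, 0.001]
ft_force: [-0.3, -0.5, -0.2]
width: 0.0871
```

{"fn": "move_arm", "kwargs": {"deltas": [[1,1,0,0,0],[1,1,0,0,0],[1,1,0,0,0],[1,1,0,0,0],[1,1,0,0,0],[1,1,0,0,0],[1,1,0,0,0],[1,1,0,0,0],[1,1,0,0,0],[1,1,0,0,0],[1,1,0,0,0],[1,1,0,0,0]]}}

```text
time: 7.18
ee_pos: [0.4492, 0.0769, 0.3331]
eef_rot: [0.708, 0.706, 0.0, 0.001]
ft_force: [-0.2, 0.3, -0.9]
width: 0.0869
```

{"fn": "move_arm", "kwargs": {"deltas": [[1,1,0,0,0],[1,1,0,0,0],[1,1,0,0,0],[1,1,0,0,0],[1,1,0,0,0],[1,1,0,0,0],[1,1,0,0,0],[1,0.9,0,0,0],[1,0.5,0,0,0],[1,0,0,0,0]]}}

```text
time: 8.02
ee_pos: [0.4489, 0.2886, 0.3326]
eef_rot: [0.706, 0.708, 0.0, -0.0]
ft_force: [-0.6, 0.4, 0.6]
width: 0.0869
```

```bash
python3 - <<'E'
from h import *
np.set_printoptions(precision=4,suppress=True)
st=r.read_state(); print(st['ee_pos'],st['joint_positions'])
im=snap('wrist','w4')
for l in ['cart_a_mid','rack','stop']:
    for d in r.tip_of('wrist',l)[:4]: print(l,round(d['confidence'],2),towrld('wrist',d['position'],st))
E
```

```text
[0.4489 0.2886 0.3326] [ 0.0621  0.166  -0.8179  1.4216  0.1203  1.605  -0.7426]
cart_a_mid 0.87 [0.4983 0.3697 0.0594]
rack 0.82 [ 0.5051  0.2849 -0.0031]Traceback (most recent call last):
  File "<stdin>", line 6, in <module>
ValueError: it knows: cart_a_mid, cart_b_mid, cart_c_mid, cart_new_foot, cart_new_mid, cart_new_ridge, dust_brush, dust_tin, rack, screwdriver_red
```

View pics/w4.png

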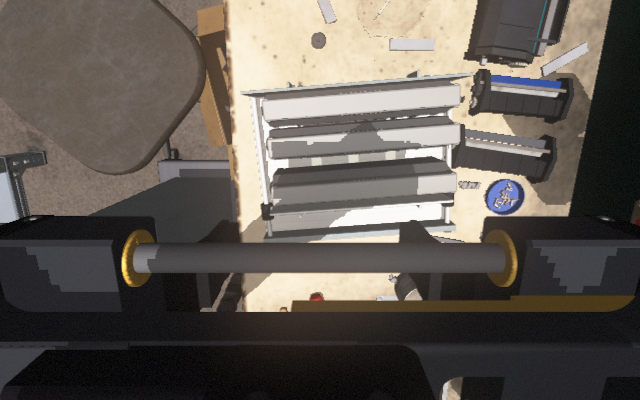

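```bash
python3 - <<'E'
import cv2
im=cv2.imread('pics/w4.png'); cv2.imwrite('pics/w4z.png',cv2.resize(im[70:245,235:485],None,fx=3.2,fy=3.2,interpolation=2))
E
```

```text
(no output)
```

View pics/w4z.png

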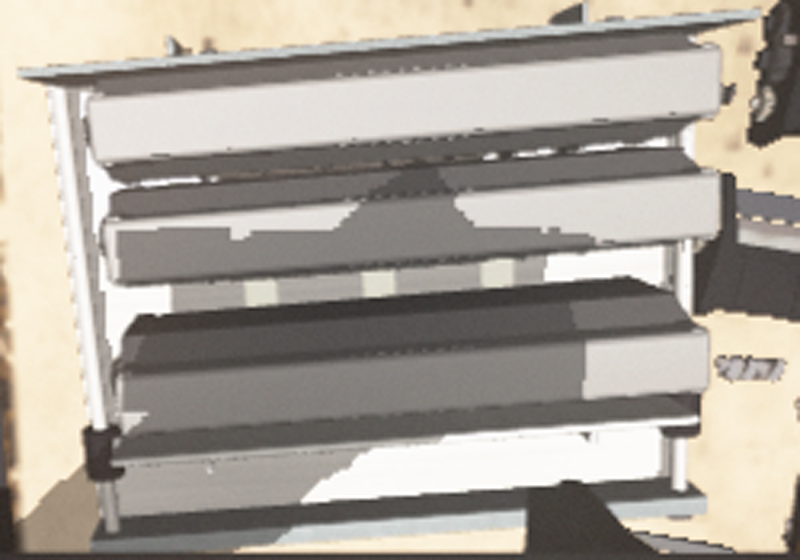

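{"fn": "move_arm", "kwargs": {"deltas": [[1,0,-0.8,0.5,0],[1,0,-0.8,0.7,0],[1,0,-0.8,0.8,0],[1,0,-0.8,0.8,0],[1,0,-0.8,0.8,0],[1,0,-0.8,0.8,0],[1,0,-0.7,0.8,0],[1,0,0,0,0]]}}

```text
time: 8.83
ee_pos: [0.309, 0.2842, 0.1993]
eef_rot: [0.707, 0.707, -0.002, 0.001]
ft_force: [0.3, 0.0, 0.3]
width: 0.0871
```

```bash
python3 - <<'E'
from h import *
im=snap('wrist','w5')[:,:,::-1]; cv2.imwrite('pics/w5z.png',cv2.resize(im[0:240,280:520],None,fx=2.5,fy=2.5,interpolation=2))
E
```

```text
(no output)
```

View pics/w5z.png

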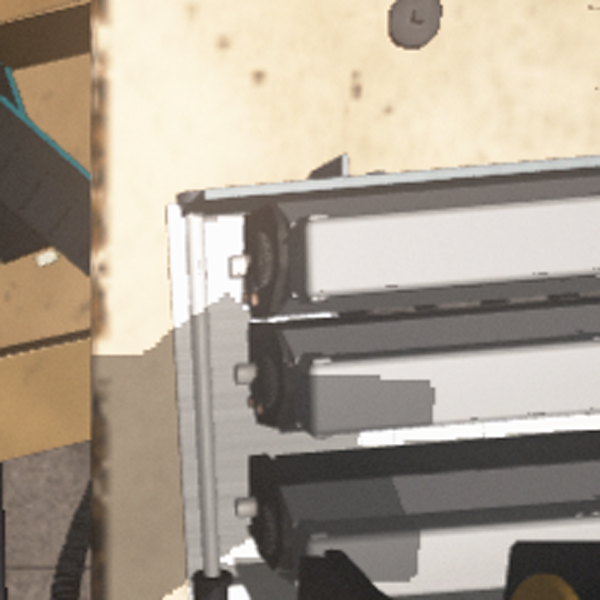

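{"fn": "move_arm", "kwargs": {"deltas": [[1,0,0,-1,0.079],[1,0,0.5,-0.6,0.079],[1,0,0.5,0,0.079],[1,0,0,0,0.079],[1,0,0,0,0.079],[1,0,0,0,0.079],[1,0,0,0,0.079],[1,0,0,0,0.079],[1,0,0,0,0.079],[1,0,0,0,0.079],[1,0,0,0,0.079],[1,0,0,0,0.079]]}}

```text
time: 9.88
ee_pos: [0.3383, 0.2811, 0.2434]
eef_rot: [0.999, 0.036, 0.001, -0.0]
ft_force: [0.5, 0.5, -0.0]
width: 0.0866
```

{"fn": "move_arm", "kwargs": {"deltas": [[1,0.8,0,0,0],[1,0.8,0,0,0],[1,0.8,0,0,0],[1,0.8,0,0,0],[1,0,0,0,0],[1,0,0,0,0]]}}

```text
time: 10.38
ee_pos: [0.418, 0.2874, 0.2425]
eef_rot: [0.999, 0.039, -0.0, -0.001]
ft_force: [-0.7, -0.2, -0.6]
width: 0.0868
```

```bash
python3 - <<'E'
from h import *
np.set_printoptions(precision=4,suppress=True)
st=r.read_state(); print(st['ee_pos'],st['eef_rot'],st['joint_positions'])
im=snap('wrist','w6')
E
```

```text
[0.418  0.2874 0.2425] [ 0.9992  0.0389 -0.0004 -0.0006] [ 0.1972  0.1347 -0.9552  1.6482  0.1098  1.416  -2.2636]
```

View pics/w6.png

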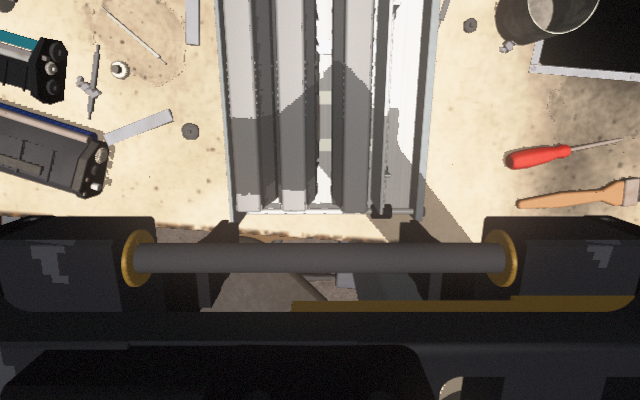

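```bash
python3 - <<'E'
import cv2
im=cv2.imread('pics/w6.png'); cv2.imwrite('pics/w6z.png',cv2.resize(im[0:215,215:445],None,fx=3.4,fy=2.75,interpolation=2))
g=im.mean(2).astype(int)
for v in (20,100,160): print(v,[f'{215+i}:{x}' for i,x in enumerate(g[v,215:445])if 1][::1] if 0 else g[v,220:440].tolist())
E
```

```text
20 [70, 69, 70, 68, 151, 176, 195, 197, 197, 198, 195, 198, 199, 199, 201, 201, 200, 200, 201, 201, 202, 202, 201, 201, 205, 203, 204, 204, 203, 186, 163, 123, 80, 69, 72, 72, 76, 81, 87, 91, 92, 92, 90, 91, 95, 93, 92, 90, 93, 71, 60, 63, 91, 102, 100, 89, 143, 173, 196, 202, 203, 201, 201, 203, 204, 204, 203, 203, 205, 204, 205, 206, 208, 205, 204, 205, 207, 208, 209, 208, 211, 190, 165, 123, 86, 81, 95, 96, 96, 97, 96, 97, 99, 93, 75, 66, 167, 187, 189, 239, 246, 245, 246, 246, 246, 246, 245, 244, 242, 242, 244, 225, 131, 80, 101, 108, 105, 105, 106, 108, 106, 106, 108, 93, 83, 106, 151, 180, 206, 211, 210, 212, 210, 210, 210, 209, 209, 210, 207, 208, 209, 208, 209, 209, 208, 207, 209, 207, 208, 205, 207, 189, 171, 116, 228, 244, 201, 121, 93, 95, 92, 94, 97, 95, 93, 95, 95, 95, 135, 225, 245, 235, 218, 220, 239, 245, 246, 245, 245, 246, 246, 247, 247, 246, 246, 245, 244, 245, 246, 247, 246, 246, 246, 246, 246, 246, 246, 247, 245, 246, 246, 229, 140, 89, 89, 89, 90, 88, 91, 85, 141, 185, 199, 200, 197, 198, 200, 200, 191, 148]
100 [215, 203, 191, 186, 169, 107, 70, 72, 69, 110, 16
[... 1314 characters left out ...]
17, 118, 117, 115, 117, 120, 116, 120, 119, 117, 117, 121, 112, 103, 80, 70, 74, 73, 71, 73, 75, 74, 74, 68, 58, 86, 135, 146, 148, 150, 151, 150, 148, 151, 154, 150, 148, 148, 152, 151, 93, 55, 71, 74, 76, 73, 76, 75, 73, 72, 68, 62, 79, 99, 111, 116, 119, 121, 120, 118, 120, 120, 119, 121, 119, 120, 118, 117, 120, 120, 120, 120, 118, 121, 118, 112, 105, 83, 137, 155, 129, 91, 78, 77, 78, 80, 80, 79, 77, 80, 80, 133, 158, 152, 132, 128, 148, 157, 159, 157, 157, 156, 157, 158, 155, 154, 155, 157, 155, 154, 152, 154, 158, 157, 155, 157, 155, 155, 225, 243, 242, 156, 76, 78, 76, 79, 79, 80, 103, 176, 201, 203, 200, 199, 200, 198, 215, 231, 234, 233, 232, 232, 234, 232, 234, 235, 234, 234, 235]
```

View pics/w6z.png

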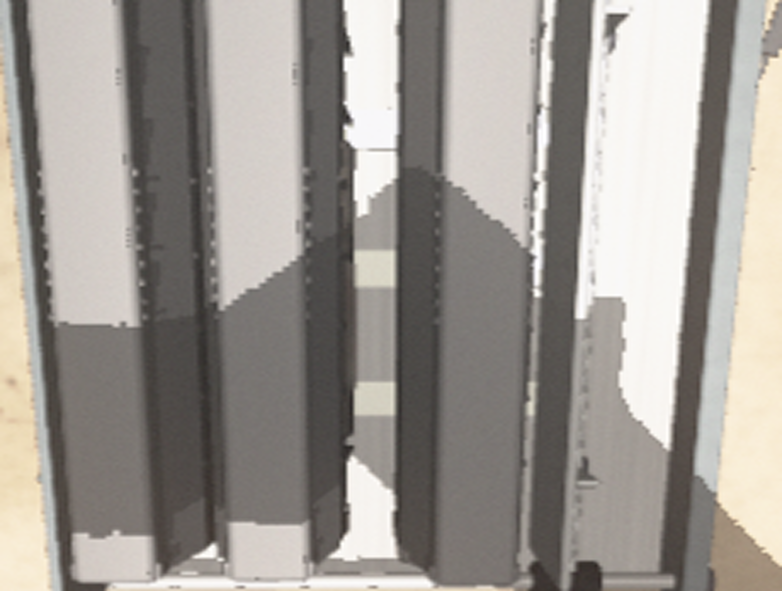

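```bash
python3 - <<'E'
from h import *
np.set_printoptions(precision=4,suppress=True)
st=r.read_state(); print(r.read_state()['time'])
E={'A':([224,251],[229.7,255],[233.6,258]),'B':([276,303],[279.2,304],[281.5,305.0]),'C':([346,373.3],[344.7,370.3],[343.8,368.2])}
yaws=[]
for k,rows in E.items():
    pts=[]
    for v,(a,b) in zip((20,100,160),rows):
        L=wpl(a,v,.1178,st);R=wpl(b,v,.1178,st); pts.append((L+R)/2); w=np.linalg.norm(L-R)
        print(k,v,(L+R)/2,round(w*1000,1))
    p=np.array(pts); s,c=np.polyfit(p[:,0],p[:,1],1); yaws.append(np.degrees(np.arctan(s))); print(k,'yaw',yaws[-1],'y at x=.5',s*.5+c)
# plate inner edge
p=np.array([wpl(u,v,z,st) for u,v,z in [(219.0,20,.094),(224.8,100,.094),(229.1,160,.094)]]); print('plate',p, np.polyfit(p[:,0],p[:,1],1)@[.5,1])
p=np.array([wpl(u,v,.087,st) for u,v in [(377,20),(374.5,100),(372.2,160)]]); print('stop',p, np.polyfit(p[:,0],p[:,1],1)@[.5,1])
E
```

```text
10.4333
A 20 [0.5582 0.3728 0.1178] 24.3
A 100 [0.4892 0.367  0.1178] 24.2
A 160 [0.4319 0.3623 0.1178] 24.4
A yaw 4.772898410640717 y at x=.5 0.36795530407492993
B 20 [0.5619 0.3261 0.1178] 24.3
B 100 [0.493  0.3201 0.1178] 23.7
B 160 [0.4357 0.3151 0.1178] 23.5
B yaw 5.0003712493920744 y at x=.5 0.3207159538184908
C 20 [0.567  0.2631 0.1178] 24.6
C 100 [0.498  0.2575 0.1178] 24.4
C 160 [0.4407 0.2526 0.1178] 24.4
C yaw 4.742486959768246 y at x=.5 0.2575777917896657
plate [[0.5624 0.3967 0.094 ]
 [0.4882 0.3905 0.094 ]
 [0.4266 0.3854 0.094 ]] 0.3915210077618367
stop [[0.5766 0.2431 0.087 ]
 [0.5009 0.2363 0.087 ]
 [0.438  0.231  0.087 ]] 0.236343478917829
```

```bash
python3 - <<'E'
from h import *
np.set_printoptions(precision=4,suppress=True)
st=r.read_state()
print('low ends', [wpl(u,v,.1178,st) for u,v in [(249,211),(293.7,211),(356,212.7)]])
s4=dict(ee_pos=[.4489,.2886,.3326],eef_rot=[.706,.708,0,0])
for n,a,b in [('A',(263.5,110.5),(459.5,95)),('B',(269.5,149.5),(459.5,134)),('C',(273.5,197),(456,182))]:
    P=wpl(*a,.1178,s4);Q=wpl(*b,.1178,s4); print(n,P,Q,(P+Q)/2,np.linalg.norm(P-Q))
s1=dict(ee_pos=[.4027,-.3621,.3524],eef_rot=[1,.0034,.0008,-.0005])
P=wpl(301.4,13.2,.108,s1);Q=wpl(334.3,198.6,.108,s1);print('new',P,Q,(P+Q)/2,np.linalg.norm(P-Q),np.degrees(np.arctan2(*(P-Q)[[1,0]])))
E
```

```text
low ends [array([0.3788, 0.3577, 0.1178]), array([0.3825, 0.3114, 0.1178]), array([0.3859, 0.2467, 0.1178])]
A [0.3802 0.3577 0.1178] [0.6203 0.3769 0.1178] [0.5002 0.3673 0.1178] 0.2408638037328655
B [0.386  0.3097 0.1178] [0.6255 0.33   0.1178] [0.5057 0.3198 0.1178] 0.24041233588077723
C [0.3891 0.2472 0.1178] [0.6278 0.2683 0.1178] [0.5085 0.2578 0.1178] 0.23964957505864576
new [ 0.589  -0.3387  0.108 ] [ 0.3519 -0.3841  0.108 ] [ 0.4705 -0.3614  0.108 ] 0.2413600243912881 10.831193650387645
```

{"fn": "move_arm", "kwargs": {"deltas": [[1,0,0.6,0,0],[1,0,1,0,0],[1,0,1,0,0],[1,0,1,0,0],[1,0,1,0,0],[1,0,1,0,0],[1,0,1,0,0],[1,0,1,0,0],[1,0,1,0,0],[1,0,1,0,0],[1,0,1,0,0],[1,0,1,0,0]]}}

```text
time: 11.43
ee_pos: [0.4394, -0.0019, 0.2431]
eef_rot: [0.999, 0.04, 0.001, 0.001]
ft_force: [0.4, -0.3, 0.4]
width: 0.0874
```

{"fn": "move_arm", "kwargs": {"deltas": [[1,0,1,0,0],[1,0,1,0,0],[1,0,1,0,0],[1,0,1,0,0],[1,0,1,0,0],[1,0,1,0,0],[1,0,1,0,0],[1,0,1,0,0],[1,0,1,0,0],[1,0,1,0,0],[1,0,1,0,0],[1,0,1,0,0]]}}

```text
time: 12.43
ee_pos: [0.4637, -0.3009, 0.2434]
eef_rot: [0.999, 0.04, 0.001, 0.001]
ft_force: [0.6, -0.1, 0.6]
width: 0.0868
```

{"fn": "move_arm", "kwargs": {"deltas": [[1,0,1,0.3,0],[1,0,0.8,0.4,0],[1,0,0.4,0.4,-0.07],[1,0,0,0,0],[1,0,0,0,0]]}}

```text
time: 12.85
ee_pos: [0.468, -0.3543, 0.2151]
eef_rot: [0.996, 0.094, 0.0, -0.0]
ft_force: [0.5, 0.2, 1.2]
width: 0.087
```

```bash
python3 - <<'E'
from h import *
np.set_printoptions(precision=4,suppress=True)
st=r.read_state(); print(st['ee_pos'],Ro.from_quat(st['eef_rot']).as_euler('xyz',degrees=True),st['joint_positions'],st['time'])
im=snap('wrist','w7')
for l in ['cart_new_ridge','cart_new_mid']:
    for d in r.tip_of('wrist',l)[:3]: print(l,round(d['confidence'],2),towrld('wrist',d['position'],st))
E
```

```text
[ 0.468  -0.3543  0.2151] [-179.9698   -0.0149   10.7396] [ 0.8447  0.2572 -0.3308  1.518   0.0837  1.3806 -0.8752] 12.85
cart_new_ridge 0.62 [ 0.4724 -0.3628  0.1062]
cart_new_mid 0.73 [ 0.4678 -0.3631  0.0498]
```

View pics/w7.png

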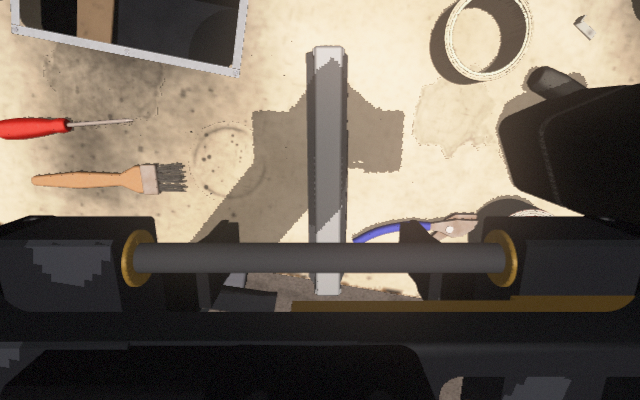

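```bash
python3 - <<'E'
from h import *
np.set_printoptions(precision=4,suppress=True)
st=r.read_state()
g=cv2.imread('pics/w7.png').mean(2).astype(int)
for v in (70,120,190,290): print(v,g[v,298:360].tolist())
print(g[36:56,328].tolist(),g[280:304,328].tolist())
E
```

```text
70 [228, 229, 231, 231, 232, 233, 232, 233, 163, 107, 107, 108, 108, 109, 111, 95, 122, 164, 144, 134, 139, 135, 139, 138, 140, 139, 140, 142, 140, 139, 138, 138, 138, 140, 142, 140, 139, 139, 140, 142, 139, 142, 131, 117, 98, 98, 101, 103, 99, 155, 222, 234, 234, 235, 234, 234, 235, 235, 235, 235, 236, 236]
120 [137, 139, 140, 140, 143, 143, 142, 141, 122, 87, 75, 78, 75, 76, 74, 78, 74, 92, 113, 128, 130, 128, 129, 128, 130, 128, 129, 128, 129, 129, 129, 130, 129, 130, 129, 130, 129, 131, 130, 131, 131, 127, 112, 95, 82, 78, 81, 78, 74, 76, 129, 142, 141, 141, 142, 144, 144, 145, 144, 145, 146, 144]
190 [130, 133, 130, 131, 129, 131, 132, 130, 131, 109, 82, 71, 75, 70, 73, 73, 69, 82, 106, 116, 120, 120, 122, 121, 122, 122, 120, 121, 121, 121, 121, 123, 121, 121, 122, 121, 122, 122, 121, 124, 120, 111, 96, 82, 77, 91, 93, 98, 114, 175, 221, 229, 227, 230, 228, 228, 228, 227, 228, 226, 227, 224]
290 [115, 110, 106, 107, 101, 102, 105, 109, 111, 107, 103, 102, 105, 107, 108, 114, 89, 137, 153, 126, 172, 187, 187, 188, 189, 187, 187, 187, 188, 186, 187, 187, 186, 188, 189, 188, 188, 189, 187, 185, 166, 158, 161, 130, 113, 108, 109, 111, 114, 112, 112, 111, 114, 110, 112, 113, 112, 111, 115, 117, 114, 115]
[231, 232, 233, 232, 234, 234, 236, 234, 231, 197, 159, 190, 215, 223, 223, 222, 223, 222, 222, 222] [188, 189, 189, 190, 188, 188, 189, 191, 187, 187, 187, 188, 186, 185, 175, 116, 119, 116, 105, 104, 99, 60, 57, 64]
```

```bash
python3 - <<'E'
from h import *
np.set_printoptions(precision=4,suppress=True)
st=r.read_state()
R=Ro.from_quat(st['eef_rot']).as_matrix()
pts=[]
for v,a,b in [(70,314,341.5),(120,315,341.5),(190,315,340.2),(290,315.5,339.3)]:
    p=(wpl(a,v,.108,st)+wpl(b,v,.108,st))/2; pts.append(p); print(p, R.T@(p-st['ee_pos']))
p=np.array(pts); print(np.degrees(np.arctan(np.polyfit(p[:,0],p[:,1],1)[0])))
a=wpl(328,46.3,.108,st);b=wpl(328,294.5,.108,st); print(a,b,(a+b)/2,R.T@((a+b)/2-st['ee_pos']))
E
```

```text
[ 0.5719 -0.3417  0.108 ] [0.1031 0.0077 0.1083]
[ 0.5298 -0.3507  0.108 ] [0.06   0.0085 0.1082]
[ 0.4649 -0.363   0.108 ] [-0.006   0.0084  0.1081]
[ 0.359 -0.384  0.108] [-0.114   0.009   0.1079]
11.170302752766661
[ 0.591  -0.3381  0.108 ] [ 0.3539 -0.3857  0.108 ] [ 0.4724 -0.3619  0.108 ] [0.0016 0.0087 0.1081]
```

{"fn": "move_arm", "kwargs": {"deltas": [[1,0.06,0.34,0.3,-0.005],[1,0,0,0.8,0],[1,0,0,0.9,0],[1,0,0,0.9,0],[1,0,0,0.9,0],[1,0,0,0.6,0],[1,0,0,0.4,0],[1,0,0,0.16,0],[1,0,0,0,0]]}}

```text
time: 13.75
ee_pos: [0.4715, -0.3625, 0.0902]
eef_rot: [0.995, 0.099, -0.0, -0.0]
ft_force: [0.2, -0.6, 1.1]
width: 0.087
```

{"fn": "move_arm", "kwargs": {"deltas": [[-0.2,0,0,0,0],[-0.3,0,0,0,0],[-1,0,0,0,0],[-1,0,0,0,0],[-1,0,0,0,0],[-1,0,0,0,0]], "squeeze": 30}}

```text
time: 14.25
ee_pos: [0.4716, -0.3628, 0.0909]
eef_rot: [0.995, 0.099, 0.0, 0.0]
ft_force: [-1.1, -0.1, 0.9]
width: 0.0552
```

{"fn": "move_arm", "kwargs": {"deltas": [[-1,0,0,0,0],[-1,0,0,0,0],[-1,0,0,0,0],[-1,0,0,0,0],[-1,0,0,0,0],[-1,0,0,0,0]]}}

```text
time: 14.75
ee_pos: [0.4715, -0.3627, 0.0906]
eef_rot: [0.995, 0.099, -0.0, 0.0]
ft_force: [0.1, -0.3, 0.5]
width: 0.0148
```

{"fn": "move_arm", "kwargs": {"deltas": [[-1,0,0,0,0],[-1,0,0,-0.3,0],[-1,0,0,-0.6,0],[-1,0,0,-0.6,0],[-1,0,0,0,0],[-1,0,0,0,0]]}}

```text
time: 15.25
ee_pos: [0.4721, -0.363, 0.1292]
eef_rot: [0.995, 0.099, 0.001, 0.001]
ft_force: [-0.4, -0.2, -1.0]
width: 0.0001
```

```bash
python3 - <<'E'
from h import *
np.set_printoptions(precision=4,suppress=True)
st=r.read_state(); print(st['ee_pos'],Ro.from_quat(st['eef_rot']).as_euler('xyz',degrees=True),st['width'],st['ft_force'],st['torque'])
im=snap('wrist','w8');snap('side','s8')
E
```

```text
[ 0.4721 -0.363   0.1292] [179.908   -0.0736  11.3794] 0.00010475059463387531 [-0.3959 -0.2476 -1.0487] [-0.044   0.027   0.0356]
```

View pics/w8.png

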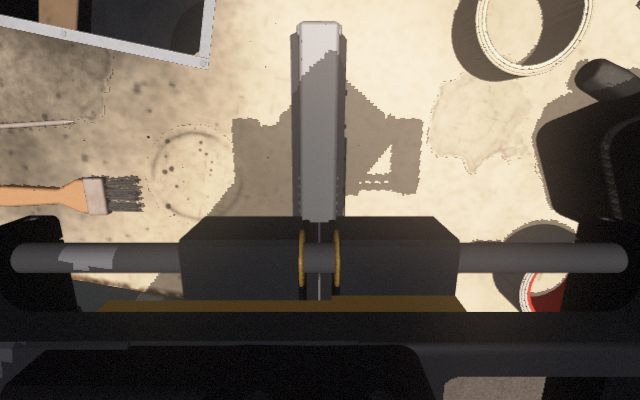

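View pics/s8.png

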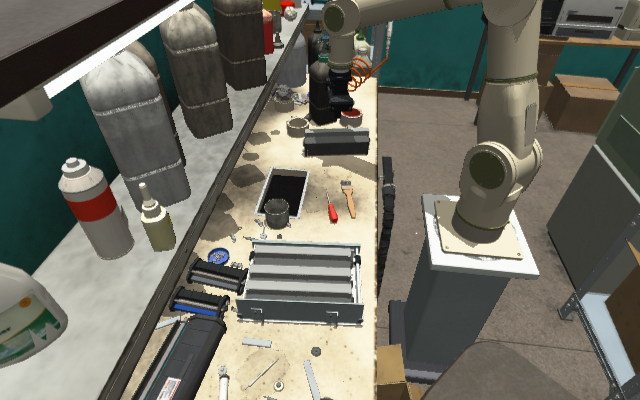

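```bash
python3 - <<'E'
from h import *
np.set_printoptions(precision=4,suppress=True)
st=r.read_state()
im=cv2.imread('pics/w8.png');g=im.mean(2).astype(int)
for v in (60,140,200): print(v,g[v,285:355].tolist())
print(g[10:40,320].tolist())
s0=cv2.imread('pics/side0.png')[110:170,290:385];s8=cv2.imread('pics/s8.png')[110:170,290:385]
cv2.imwrite('pics/cmp.png',cv2.resize(np.vstack([s0,s8]),None,fx=4.8,fy=4.8,interpolation=2))
E
```

```text
60 [228, 228, 228, 229, 230, 192, 129, 106, 107, 108, 106, 107, 108, 95, 126, 156, 142, 191, 209, 212, 213, 213, 214, 214, 213, 213, 214, 213, 213, 214, 213, 213, 205, 202, 201, 157, 136, 135, 135, 136, 135, 135, 134, 136, 135, 138, 136, 135, 137, 136, 133, 120, 111, 100, 90, 88, 95, 100, 101, 99, 98, 182, 224, 230, 231, 231, 232, 231, 232, 232]
140 [135, 135, 132, 135, 135, 131, 111, 82, 71, 72, 72, 74, 72, 70, 67, 88, 101, 114, 120, 122, 122, 122, 121, 122, 121, 117, 120, 121, 120, 122, 122, 121, 120, 122, 122, 122, 122, 121, 123, 125, 123, 123, 122, 122, 121, 123, 122, 124, 126, 116, 103, 93, 77, 70, 72, 72, 75, 74, 73, 68, 60, 84, 128, 139, 138, 139, 140, 137, 137, 139]
200 [124, 125, 127, 125, 127, 124, 122, 94, 70, 64, 65, 65, 66, 66, 62, 72, 89, 104, 110, 115, 113, 113, 114, 115, 114, 114, 114, 112, 115, 111, 112, 114, 113, 112, 114, 113, 116, 115, 114, 116, 117, 114, 116, 116, 114, 116, 117, 116, 104, 93, 87, 69, 66, 70, 68, 67, 66, 67, 67, 56, 198, 220, 220, 221, 222, 221, 222, 222, 222, 221]
[227, 228, 228, 228, 228, 228, 229, 229, 228, 228, 218, 135, 164, 185, 203, 217, 217, 216, 218, 216, 216, 217, 216, 217, 216, 216, 216, 218, 217, 217]
```

View pics/cmp.png

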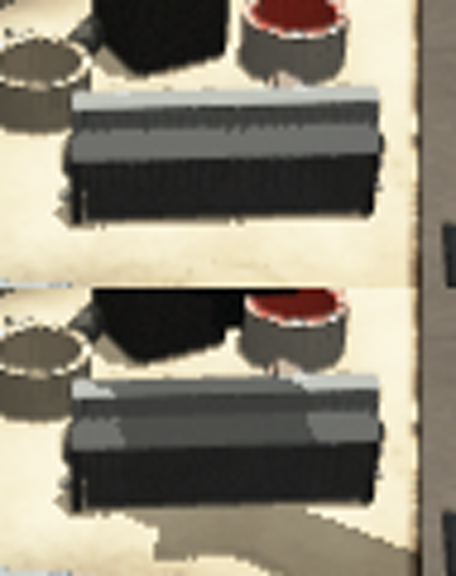

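```bash
python3 - <<'E'
import cv2,numpy as np
im=cv2.imread('pics/w7.png'); a=cv2.resize(im[195:315,180:460],None,fx=2.8,fy=2.8,interpolation=2)
im=cv2.imread('pics/w8.png'); b=cv2.resize(im[205:310,170:470],(784,290),interpolation=2)
cv2.imwrite('pics/fz.png',np.clip(np.vstack([a,b]).astype(float)*1.8,0,255).astype('uint8'))
im=cv2.imread('pics/s8.png');cv2.imwrite('pics/s8z.png',cv2.resize(im[50:170,280:420],None,fx=5,fy=5,interpolation=2))
E
```

```text
(no output)
```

View pics/fz.png

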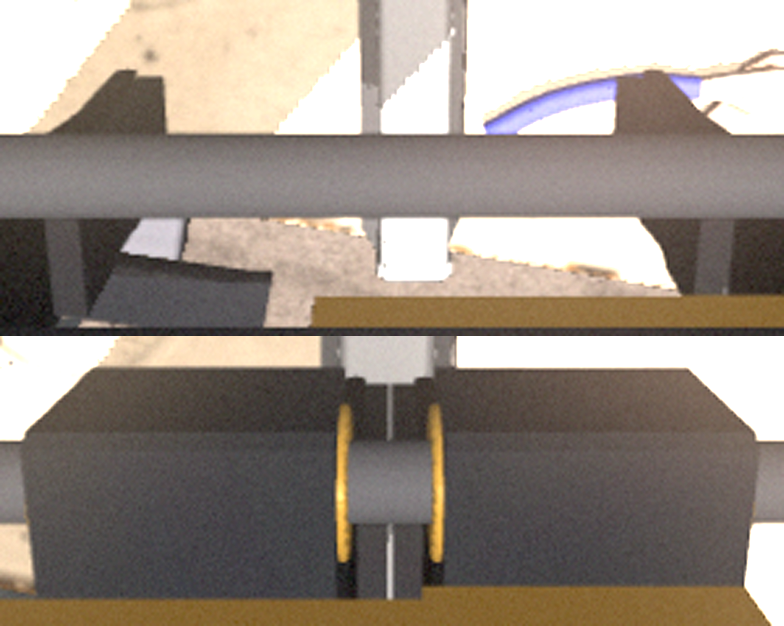

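View pics/s8z.png

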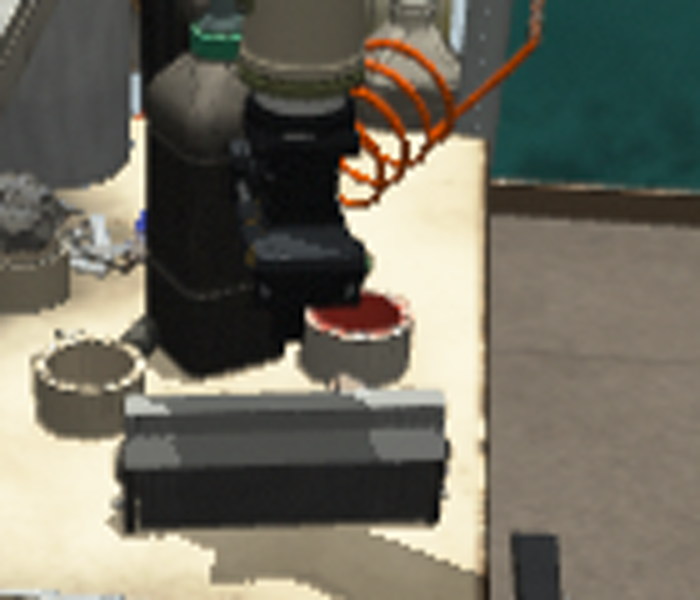

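```bash
python3 - <<'E'
from h import *
np.set_printoptions(precision=2,suppress=True)
st=r.read_state(); 
def pr(cam,X):
    i=r.camera_info(cam);K=np.array(i['K']);p=K@(np.array(i['R'])@X+np.array(i['t']));return p[:2]/p[2]
X=np.array(st['ee_pos'])
for dz in (0,.02,.03,.04): print(dz,pr('side',X+[0,0,dz]),pr('scene',X+[0,0,dz]))
for z in (.07,.09,.108): print('ridge mid z',z,pr('side',np.array([.472,-.3625,z])),pr('side',np.array([.589,-.339,z])),pr('side',np.array([.354,-.386,z])))
for z in (.07,.09,.108): print('ridge mid z',z,pr('scene',np.array([.472,-.3625,z])),pr('scene',np.array([.589,-.339,z])),pr('scene',np.array([.354,-.386,z])))
snap('scene','sc8')
im=cv2.imread('pics/sc8.png');cv2.imwrite('pics/sc8z.png',cv2.resize(im[70:190,320:460],None,fx=5,fy=5,interpolation=2))
E
```

```text
0 [337.   124.75] [375.97 139.02]
0.02 [337.25 120.02] [376.63 134.53]
0.03 [337.38 117.61] [376.96 132.25]
0.04 [337.5  115.19] [377.3  129.95]
ridge mid z 0.07 [336.11 137.91] [305.31 138.86] [366.83 136.98]
ridge mid z 0.09 [336.34 133.41] [305.26 134.35] [367.35 132.51]
ridge mid z 0.108 [336.56 129.3 ] [305.21 130.22] [367.82 128.41]
ridge mid z 0.07 [373.94 151.45] [344.05 145.77] [405.04 157.38]
ridge mid z 0.09 [374.56 147.19] [344.4  141.53] [405.97 153.1 ]
ridge mid z 0.108 [375.14 143.29] [344.71 137.65] [406.82 149.19]
```

View pics/sc8z.png

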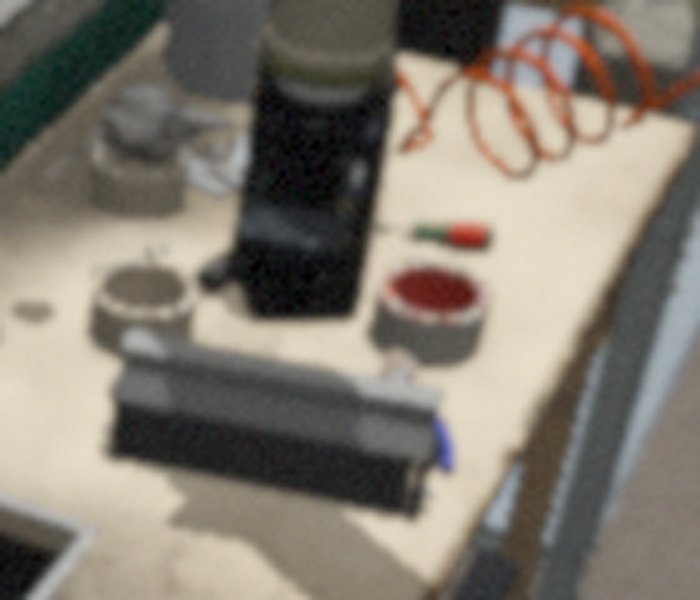

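{"fn": "move_arm", "kwargs": {"deltas": [[1,0,0,0,0],[1,0,0,0,0],[1,0,0,0,0],[1,0,0,0,0],[1,0,0,0,0],[1,0,0,0,0],[1,0,0,0,0],[1,0,0,0,0],[1,0,0,0,0]]}}

```text
time: 16.15
ee_pos: [0.4715, -0.3627, 0.1282]
eef_rot: [0.995, 0.099, 0.0, 0.0]
ft_force: [-0.1, 0.1, -0.4]
width: 0.0528
```

```bash
python3 - <<'E'
from h import *
print(r.read_state()['width'],r.read_state()['ee_pos'])
im=snap('wrist','w9')[:,:,::-1]
snap('scene','sc9');snap('side','s9')
a=cv2.imread('pics/sc9.png');b=cv2.imread('pics/s9.png')
cv2.imwrite('pics/c9.png',np.hstack([cv2.resize(a[90:170,330:430],None,fx=4,fy=4,interpolation=2),cv2.resize(b[80:160,290:390],None,fx=4,fy=4,interpolation=2)]))
E
```

```text
0.05278993429373945 [ 0.47154561 -0.36273602  0.12820872]
```

View pics/w9.png

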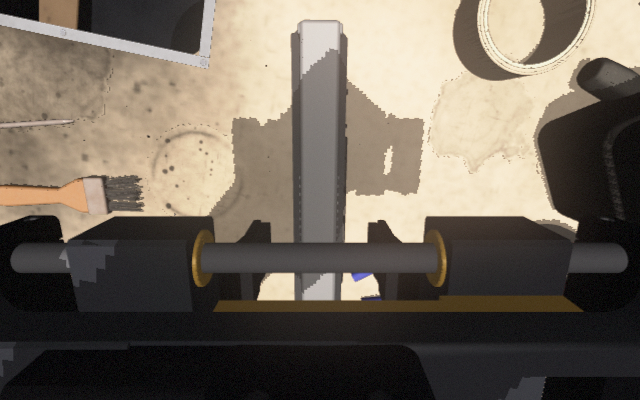

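View pics/c9.png

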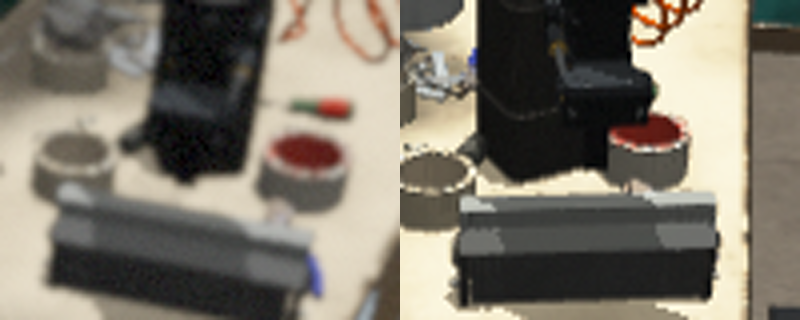

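{"fn": "move_arm", "kwargs": {"deltas": [[0.3,0,0,0.4,0],[0.3,0,0,0.6,0],[0.3,0,0,0.6,0],[0.3,0,0,0.6,0],[0.3,0,0,0.4,0],[0.3,0,0,0.05,0],[-1,0,0,0,0],[-1,0,0,0,0],[-1,0,0,0,0],[-1,0,0,0,0],[-1,0,0,0,0],[-1,0,0,0,0]], "squeeze": 30}}

```text
time: 17.3
ee_pos: [0.4718, -0.3629, 0.0624]
eef_rot: [0.995, 0.099, 0.0, 0.0]
ft_force: [0.5, -0.2, 1.8]
width: 0.0261
```

{"fn": "move_arm", "kwargs": {"deltas": [[-1,0,0,0,0],[-1,0,0,0,0],[-1,0,0,0,0]]}}

```text
time: 17.55
ee_pos: [0.4718, -0.3629, 0.0624]
eef_rot: [0.995, 0.099, 0.0, 0.0]
ft_force: [-1.0, 0.1, 4.0]
width: 0.0256
```

{"fn": "move_arm", "kwargs": {"deltas": [[-1,0,0,-0.2,0],[-1,0,0,-0.4,0],[-1,0,0,-0.6,0],[-1,0,0,-0.8,0],[-1,0,0,-0.8,0],[-1,0,0,-0.8,0],[-1,0,0,-0.8,0],[-1,0,0,-0.8,0],[-1,0,0,-0.8,0],[-1,0,0,-0.6,0],[-1,0,0,-0.3,0],[-1,0,0,0,0]]}}

```text
time: 18.55
ee_pos: [0.4721, -0.3629, 0.2363]
eef_rot: [0.995, 0.099, 0.001, 0.001]
ft_force: [0.0, -0.2, -3.9]
width: 0.0256
```

```bash
python3 - <<'E'
from h import *
np.set_printoptions(precision=4,suppress=True)
st=r.read_state(); print(st['ee_pos'],Ro.from_quat(st['eef_rot']).as_euler('xyz',degrees=True),st['width'],st['ft_force'],st['torque'],st['joint_positions'])
snap('wrist','w10');snap('side','s10')
E
```

```text
[ 0.4721 -0.3629  0.2363] [179.892   -0.0944  11.3879] 0.025609773438980295 [ 0.0461 -0.2409 -3.9048] [ 0.0295 -0.0861 -0.0226] [ 0.846   0.265  -0.328   1.4644  0.0857  1.4238 -0.8558]
```

View pics/w10.png

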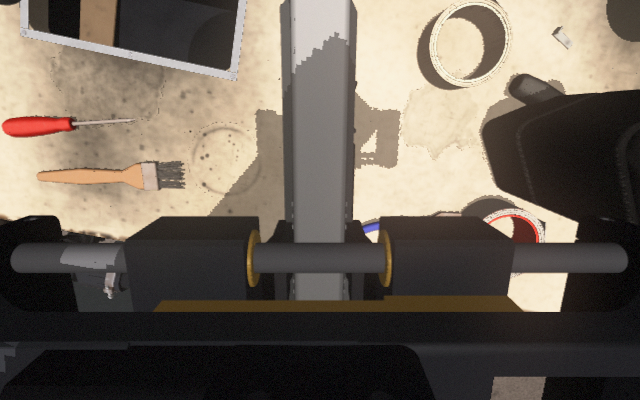

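View pics/s10.png

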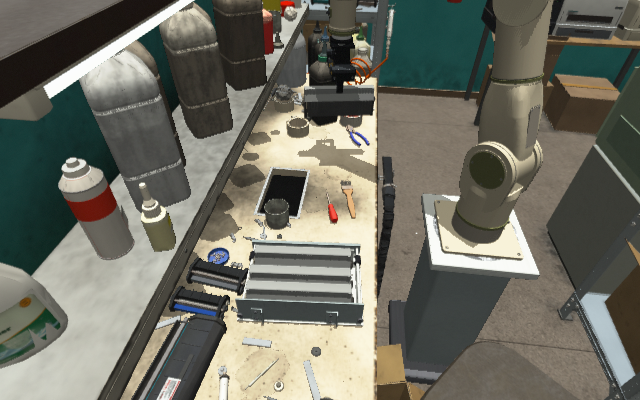

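{"fn": "move_arm", "kwargs": {"deltas": [[-1,0,0,0,0.036],[-1,0,-0.3,0,0.037],[-1,0.1,-0.6,0,0],[-1,0.1,-0.8,0,0],[-1,0.1,-1,0,0],[-1,0.1,-1,0,0],[-1,0.1,-1,0,0],[-1,0.1,-1,0,0],[-1,0.1,-1,0,0],[-1,0.1,-1,0,0],[-1,0.1,-1,0,0],[-1,0.1,-1,0,0]]}}

```text
time: 19.65
ee_pos: [0.4748, -0.1166, 0.2335]
eef_rot: [0.999, 0.044, -0.001, -0.0]
ft_force: [0.4, -0.3, -4.0]
width: 0.0258
```

{"fn": "move_arm", "kwargs": {"deltas": [[-1,0.2,-1,0,0],[-1,0.2,-1,0,0],[-1,0.2,-1,0,0],[-1,0.2,-1,0,0],[-1,0.2,-1,0,0],[-1,0.2,-1,0,0],[-1,0.2,-1,0,0],[-1,0.2,-1,0,0],[-1,0.2,-1,0,0],[-1,0.2,-1,0,0],[-1,0.2,-1,0,0],[-1,0.2,-1,0,0]]}}

```text
time: 20.65
ee_pos: [0.5091, 0.1868, 0.2335]
eef_rot: [0.999, 0.043, -0.001, 0.0]
ft_force: [0.8, -0.3, -3.4]
width: 0.0258
```

{"fn": "move_arm", "kwargs": {"deltas": [[-1,0.1,-1,0,0],[-1,0,-1,0,0],[-1,0,-0.8,0,0],[-1,0,-0.6,0,0],[-1,0,-0.3,0,0],[-1,0,0,0,0],[-1,0,0,0,0]]}}

```text
time: 21.23
ee_pos: [0.5046, 0.277, 0.2338]
eef_rot: [0.999, 0.043, -0.0, 0.0]
ft_force: [-0.0, -0.0, -4.4]
width: 0.0258
```

```bash
cat >> h.py <<'E'
yaw=np.deg2rad(4.85); m=np.array([np.cos(yaw),np.sin(yaw),0]); n=np.array([-np.sin(yaw),np.cos(yaw),0])
def rep():
    st=r.read_state(); p=np.array(st['ee_pos']); f=np.array(st['ft_force'])
    print('t',round(st['time'],2),'u %.4f q %.4f z %.4f d %.1fmm'%(m@p,n@p,p[2],(0.1802-p[2])*1e3),'yaw %.2f'%Ro.from_quat(st['eef_rot']).as_euler('xyz',degrees=True)[2],'F u %.1f q %.1f z %.1f'%(m@f,n@f,f[2]),'T',np.round(st['torque'],2),'w %.4f'%st['width'])
    return st
E
python3 - <<'E'
from h import *
st=rep(); print(st['joint_positions'])
snap('wrist','w11');snap('side','s11')
E
```

```text
t 21.23 u 0.5262 q 0.2334 z 0.2338 d -53.6mm yaw 4.89 F u -0.0 q -0.0 z -4.4 T [-0.01 -0.05 -0.01] w 0.0258
[ 0.07092291  0.29851186 -0.80083861  1.49776597  0.21493308  1.43708588
 -2.22206186]
```

View pics/w11.png

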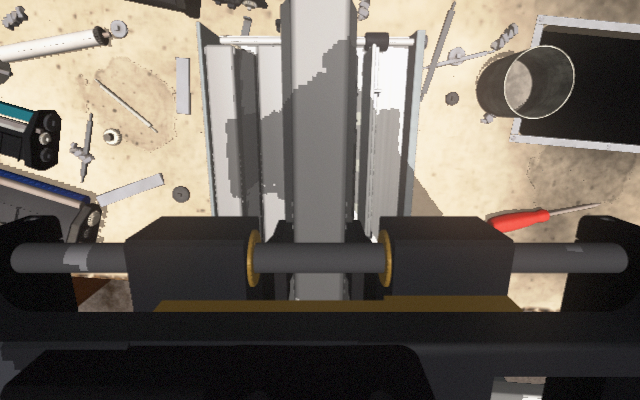

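View pics/s11.png

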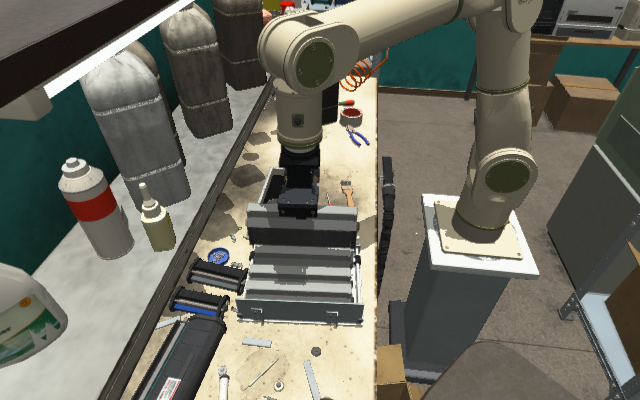

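```bash
python3 - <<'E'
from h import *
np.set_printoptions(precision=4,suppress=True)
st=r.read_state()
g=cv2.imread('pics/w11.png').mean(2).astype(int)
for v in (60,90,190): print(v,g[v,200:420].tolist())
E
python3 - <<'E'
import cv2
im=cv2.imread('pics/w11.png');cv2.imwrite('pics/w11z.png',cv2.resize(im[20:220,190:430],None,fx=3.2,fy=3,interpolation=2))
E
```

```text
60 [198, 201, 131, 78, 74, 73, 147, 182, 202, 206, 209, 208, 209, 209, 209, 211, 212, 211, 213, 215, 216, 215, 216, 218, 219, 217, 220, 220, 219, 222, 216, 191, 167, 126, 87, 77, 74, 75, 74, 81, 84, 95, 97, 99, 99, 99, 98, 98, 97, 95, 99, 99, 96, 89, 73, 64, 88, 96, 152, 189, 212, 217, 217, 218, 218, 220, 220, 219, 221, 220, 221, 221, 221, 222, 223, 224, 222, 223, 225, 225, 225, 157, 109, 107, 107, 107, 106, 107, 107, 105, 97, 111, 149, 165, 177, 191, 206, 211, 210, 211, 212, 212, 212, 212, 213, 211, 213, 213, 214, 211, 215, 213, 213, 213, 213, 214, 213, 215, 213, 213, 214, 211, 159, 133, 134, 132, 133, 134, 133, 134, 133, 134, 135, 132, 133, 137, 136, 135, 135, 135, 132, 136, 134, 134, 127, 120, 116, 107, 98, 87, 86, 91, 88, 88, 89, 92, 99, 103, 236, 248, 248, 249, 236, 148, 93, 94, 94, 94, 92, 92, 94, 107, 223, 247, 241, 240, 248, 249, 236, 245, 249, 249, 249, 249, 250, 249, 249, 250, 249, 249, 249, 249, 249, 249, 249, 249, 249, 249, 250, 249, 249, 249, 249, 249, 249, 249, 249, 188, 102, 91, 89, 90, 90, 91, 93, 164, 204, 207, 205, 204]
90 [207, 206, 198, 201, 170, 104, 72, 74, 158,
[... 1350 characters left out ...]
7, 117, 116, 117, 117, 117, 118, 119, 117, 119, 119, 122, 87, 73, 68, 69, 68, 72, 72, 69, 61, 75, 89, 100, 109, 116, 119, 119, 117, 121, 120, 120, 118, 117, 118, 117, 120, 120, 120, 119, 121, 120, 121, 119, 121, 119, 120, 119, 120, 120, 120, 120, 120, 121, 121, 118, 124, 122, 121, 121, 122, 120, 122, 123, 121, 123, 122, 120, 123, 115, 106, 97, 96, 79, 73, 70, 73, 71, 71, 72, 61, 52, 68, 145, 159, 159, 105, 77, 75, 75, 74, 76, 76, 70, 128, 162, 157, 139, 162, 163, 152, 159, 159, 163, 162, 161, 160, 164, 163, 163, 159, 158, 156, 160, 160, 159, 156, 157, 159, 158, 161, 161, 159, 160, 158, 163, 114, 76, 70, 71, 71, 70, 67, 97, 118, 125, 124, 123, 124, 122, 119, 139, 145, 145, 146, 144, 145, 145]
```

View pics/w11z.png

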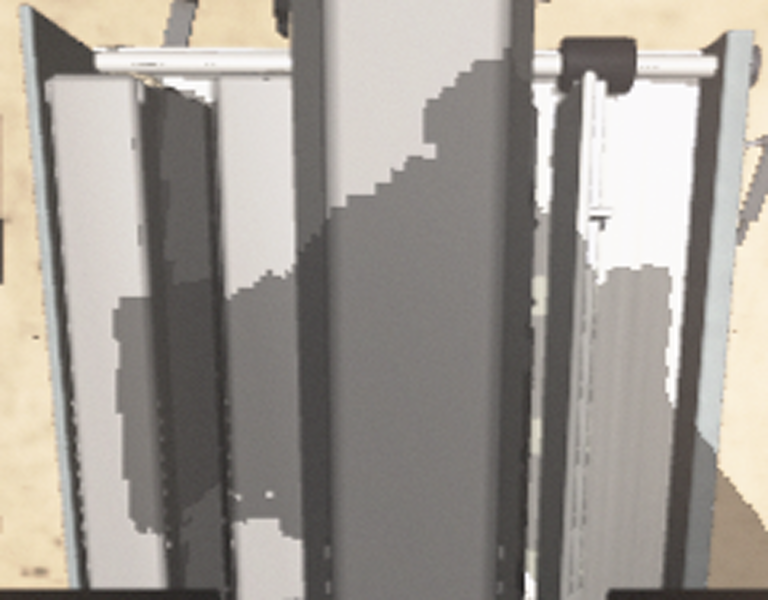

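```bash
python3 - <<'E'
from h import *
st=r.read_state()
for v,a,b,c in [(60,206.3,232.5,258.2),(90,208.2,234.2,259.4),(190,215.3,239,263.5)]:
    print([round(n@wpl(x,v,.1178,st),4) for x in (a,b,c)], round(m@wpl(c,v,.1178,st),3))
# high end of ridges A,B  row ~ 20+76/3=45.5
print('hi ends u',[round(m@wpl(x,v,.1178,st),4) for x,v in [(218,45),(270,46)]])
E
```

```text
[np.float64(0.3336), np.float64(0.31), np.float64(0.2868)] 0.639
[np.float64(0.3341), np.float64(0.3101), np.float64(0.2869)] 0.614
[np.float64(0.3351), np.float64(0.3116), np.float64(0.2872)] 0.519
hi ends u [np.float64(0.652), np.float64(0.6511)]
```

{"fn": "move_arm", "kwargs": {"deltas": [[-1,0.07,-0.2,0.2,0],[-1,0,0,0.4,0],[-1,0,0,0.4,0],[-1,0,0,0.4,0],[-1,0,0,0.3,0],[-1,0,0,0.15,0],[-1,0,0,0.1,0],[-1,0,0,0,0],[-1,0,0,0,0]]}}

```text
time: 22.08
ee_pos: [0.5065, 0.2826, 0.1859]
eef_rot: [0.999, 0.042, 0.0, -0.0]
ft_force: [0.0, 0.3, -4.2]
width: 0.0257
```

```bash
python3 - <<'E'
from h import *
rep(); snap('wrist','w12'); snap('side','s12')
a=cv2.imread('pics/w12.png')[0:230,190:440];b=cv2.imread('pics/s12.png')[200:340,220:400]
cv2.imwrite('pics/c12.png',np.hstack([cv2.resize(a,(500,460),interpolation=2),cv2.resize(b,(300,460),interpolation=2)]))
E
```

```text
t 22.08 u 0.5286 q 0.2388 z 0.1859 d -5.7mm yaw 4.81 F u 0.0 q 0.3 z -4.2 T [ 0.01  0.02 -0.02] w 0.0257
```

View pics/c12.png

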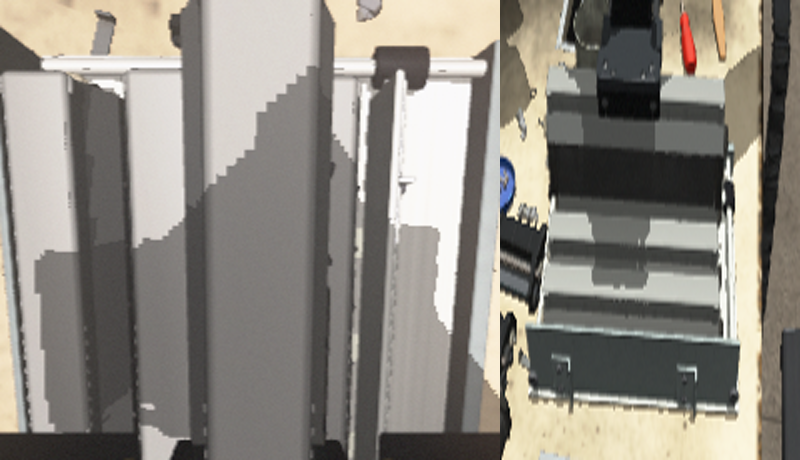

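{"fn": "move_arm", "kwargs": {"deltas": [[-1,0,0,0.08,0],[-1,0,0,0.08,0],[-1,0,0,0.08,0],[-1,0,0,0.08,0],[-1,0,0,0.04,0],[-1,0,0,0,0]]}}

```text
time: 22.68
ee_pos: [0.5063, 0.2825, 0.1764]
eef_rot: [0.999, 0.042, -0.0, 0.0]
ft_force: [0.5, 0.2, -4.4]
width: 0.0256
```

```bash
python3 -c "
from h import *
rep()"
```

```text
t 22.68 u 0.5284 q 0.2387 z 0.1764 d 3.8mm yaw 4.82 F u 0.5 q 0.2 z -4.4 T [ 0.11 -0.05  0.03] w 0.0256
```

{"fn": "move_arm", "kwargs": {"deltas": [[-1,0,0,0.06,0],[-1,0,0,0.06,0],[-1,0,0,0.06,0],[-1,0,0,0.06,0],[-1,0,0,0,0]]}}

```text
time: 23.1
ee_pos: [0.5063, 0.2823, 0.1702]
eef_rot: [0.999, 0.042, -0.0, 0.0]
ft_force: [0.1, 0.0, -3.2]
width: 0.0257
```

```bash
python3 -c "
from h import *
rep()"
```

```text
t 23.1 u 0.5283 q 0.2385 z 0.1702 d 10.0mm yaw 4.81 F u 0.1 q 0.0 z -3.2 T [ 0.08 -0.07  0.  ] w 0.0257
```

{"fn": "move_arm", "kwargs": {"deltas": [[-1,0,0,0.08,0],[-1,0,0,0.08,0],[-1,0,0,0.06,0],[-1,0,0,0.06,0],[-1,0,0,0,0]]}}

```text
time: 23.52
ee_pos: [0.5062, 0.2823, 0.1631]
eef_rot: [0.999, 0.042, -0.0, 0.0]
ft_force: [-0.3, 0.6, -5.5]
width: 0.0259
```

```bash
python3 -c "
from h import *
rep();snap('side','s13');snap('wrist','w13')
a=cv2.imread('pics/w13.png')[0:230,190:440];b=cv2.imread('pics/s13.png')[200:340,220:400]
cv2.imwrite('pics/c13.png',np.hstack([cv2.resize(a,(500,460),interpolation=2),cv2.resize(b,(300,460),interpolation=2)]))"
```

```text
t 23.52 u 0.5283 q 0.2385 z 0.1631 d 17.1mm yaw 4.81 F u -0.3 q 0.7 z -5.5 T [ 0.05  0.02 -0.01] w 0.0259
```

View pics/c13.png

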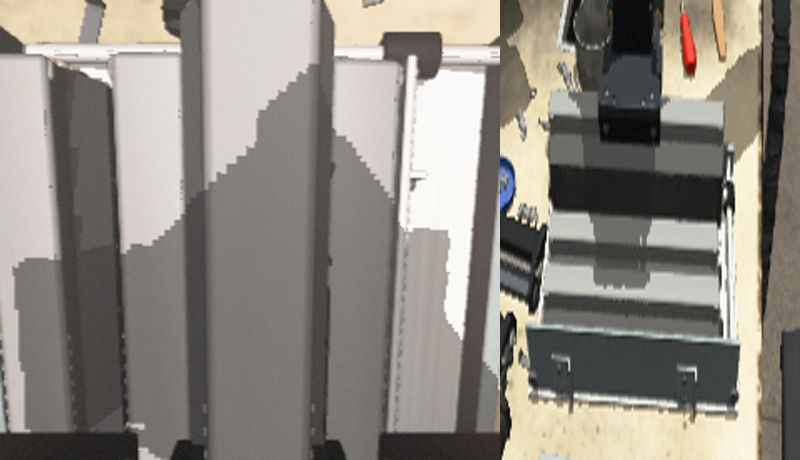

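{"fn": "move_arm", "kwargs": {"deltas": [[-1,0,0.01,0.06,0],[-1,0,0.015,0.06,0],[-1,0,0.02,0.06,0],[-1,0,0.02,0.06,0],[-1,0,0.02,0.06,0],[-1,0,0,0,0]]}}

```text
time: 24.12
ee_pos: [0.5065, 0.28, 0.1557]
eef_rot: [0.999, 0.042, -0.0, 0.0]
ft_force: [0.5, 1.1, -4.6]
width: 0.0258
```

```bash
python3 -c "
from h import *
rep()"
```

```text
t 24.12 u 0.5284 q 0.2362 z 0.1557 d 24.5mm yaw 4.80 F u 0.6 q 1.1 z -4.6 T [0.08 0.04 0.02] w 0.0258
```

{"fn": "move_arm", "kwargs": {"deltas": [[-1,0,0.012,0.06,0],[-1,0,0.012,0.06,0],[-1,0,0.012,0.06,0],[-1,0,0.012,0.06,0],[-1,0,0.012,0.06,0],[-1,0,0,0,0]]}}

```text
time: 24.62
ee_pos: [0.5066, 0.2786, 0.1482]
eef_rot: [0.999, 0.042, -0.0, 0.0]
ft_force: [-1.0, 0.3, -4.4]
width: 0.0257
```

```bash
python3 -c "
from h import *
rep()"
```

```text
t 24.62 u 0.5283 q 0.2348 z 0.1482 d 32.0mm yaw 4.80 F u -1.0 q 0.4 z -4.4 T [ 0.01  0.03 -0.  ] w 0.0257
```

```bash
python3 -c "
from h import *
snap('side','s14');snap('wrist','w14')
a=cv2.imread('pics/w14.png')[0:230,190:440];b=cv2.imread('pics/s14.png')[200:340,220:400]
cv2.imwrite('pics/c14.png',np.hstack([cv2.resize(a,(500,460),interpolation=2),cv2.resize(b,(300,460),interpolation=2)]))"
```

```text
(no output)
```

View pics/c14.png

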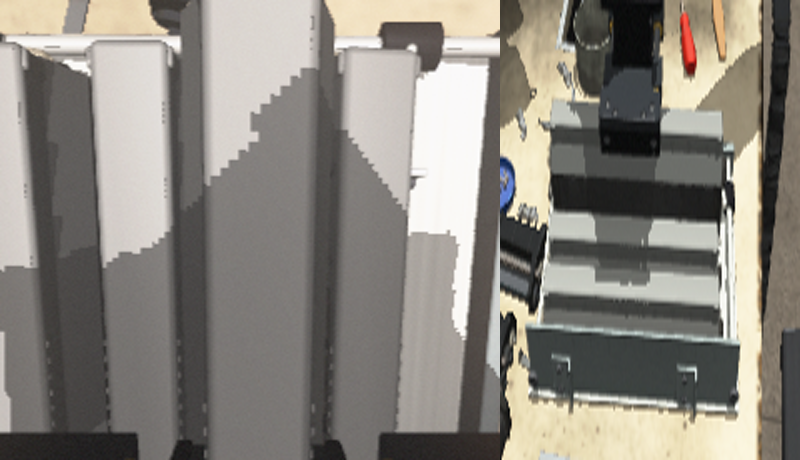

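{"fn": "move_arm", "kwargs": {"deltas": [[-1,0,0.012,0.06,0],[-1,0,0.012,0.06,0],[-1,0,0.012,0.06,0],[-1,0,0.012,0.06,0],[-1,0,0.012,0.06,0],[-1,0,0,0,0]]}}

```text
time: 25.22
ee_pos: [0.5069, 0.2786, 0.1416]
eef_rot: [0.999, 0.042, 0.001, -0.001]
ft_force: [-0.3, 3.9, 0.4]
width: 0.0261
```

```bash
python3 -c "
from h import *
rep()"
```

```text
t 25.22 u 0.5287 q 0.2348 z 0.1416 d 38.6mm yaw 4.85 F u -0.0 q 3.9 z 0.4 T [1.15 0.03 0.  ] w 0.0261
```

{"fn": "move_arm", "kwargs": {"deltas": [[-1,0,0.03,0,0],[-1,0,0.03,0.04,0],[-1,0,0.02,0.04,0],[-1,0,0.02,0.04,0],[-1,0,0,0,0]]}}

```text
time: 25.63
ee_pos: [0.5073, 0.2758, 0.1388]
eef_rot: [0.999, 0.042, 0.001, -0.001]
ft_force: [-1.6, 5.5, 3.7]
width: 0.0257
```

```bash
python3 -c "
from h import *
rep()
snap('side','s15');snap('wrist','w15')
a=cv2.imread('pics/w15.png')[0:230,190:440];b=cv2.imread('pics/s15.png')[200:340,220:400]
cv2.imwrite('pics/c15.png',np.hstack([cv2.resize(a,(500,460),interpolation=2),cv2.resize(b,(300,460),interpolation=2)]))"
```

```text
t 25.63 u 0.5288 q 0.2319 z 0.1388 d 41.4mm yaw 4.83 F u -1.1 q 5.6 z 3.7 T [1.59 0.15 0.05] w 0.0257
```

View pics/c15.png

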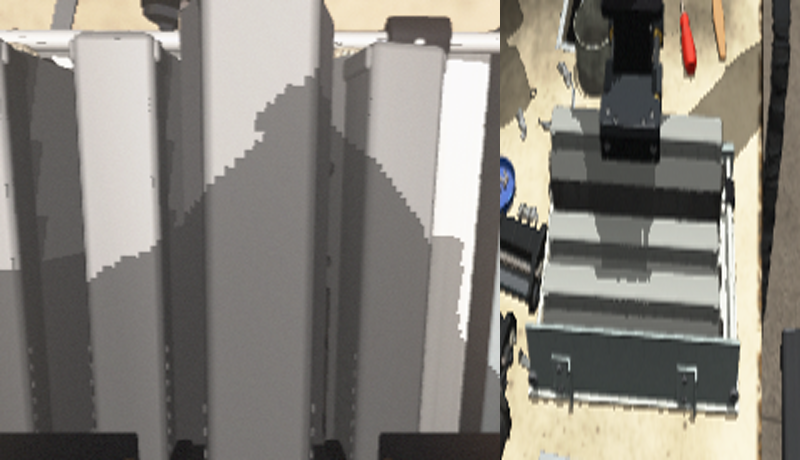

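```bash
python3 -c "
from h import *
im=cv2.imread('pics/w15.png');cv2.imwrite('pics/w15z.png',cv2.resize(im[0:220,330:450],None,fx=5,fy=2.7,interpolation=2))
st=r.read_state()
for u,v in [(362,100),(372,100),(410,100),(372,20),(410,20)]: print(u,v,round(n@wpl(u,v,.115,st),4))
"
```

```text
362 100 0.204
372 100 0.1975
410 100 0.1729
372 20 0.1995
410 20 0.1762
```

View pics/w15z.png

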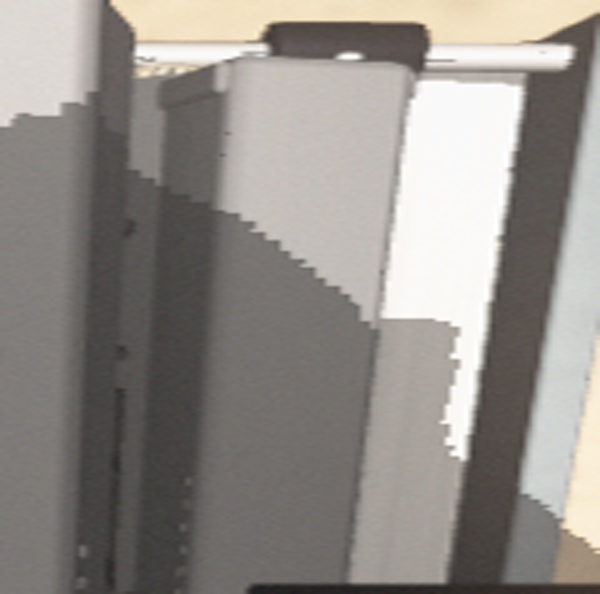

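{"fn": "move_arm", "kwargs": {"deltas": [[-1,0,0,0.05,0],[-1,0,0,0.05,0],[-1,0,0,0.05,0],[-1,0,0,0.05,0],[-1,0,0,0,0]]}}

```text
time: 26.15
ee_pos: [0.5075, 0.2768, 0.1344]
eef_rot: [0.999, 0.042, 0.001, -0.001]
ft_force: [-0.0, 6.5, 8.2]
width: 0.026
```

```bash
python3 -c "
from h import *
rep()"
```

```text
t 26.15 u 0.5291 q 0.2329 z 0.1344 d 45.8mm yaw 4.86 F u 0.5 q 6.4 z 8.2 T [ 2.01  0.24 -0.01] w 0.0260
```

{"fn": "move_arm", "kwargs": {"deltas": [[-1,0,0.04,0,0],[-1,0,0.02,0.03,0],[-1,0,0.02,0.03,0],[-1,0,0,0.03,0],[-1,0,0,0,0]]}}

```text
time: 26.57
ee_pos: [0.5079, 0.2754, 0.1328]
eef_rot: [0.999, 0.043, 0.002, -0.002]
ft_force: [-1.8, 7.8, 11.5]
width: 0.0257
```

```bash
python3 -c "
from h import *
rep()
snap('side','s16');snap('wrist','w16')
a=cv2.imread('pics/w16.png')[0:230,190:440];b=cv2.imread('pics/s16.png')[200:340,220:400]
cv2.imwrite('pics/c16.png',np.hstack([cv2.resize(a,(500,460),interpolation=2),cv2.resize(b,(300,460),interpolation=2)]))"
```

```text
t 26.57 u 0.5293 q 0.2314 z 0.1328 d 47.4mm yaw 4.88 F u -1.1 q 7.9 z 11.5 T [2.15 0.44 0.01] w 0.0257
```

View pics/c16.png

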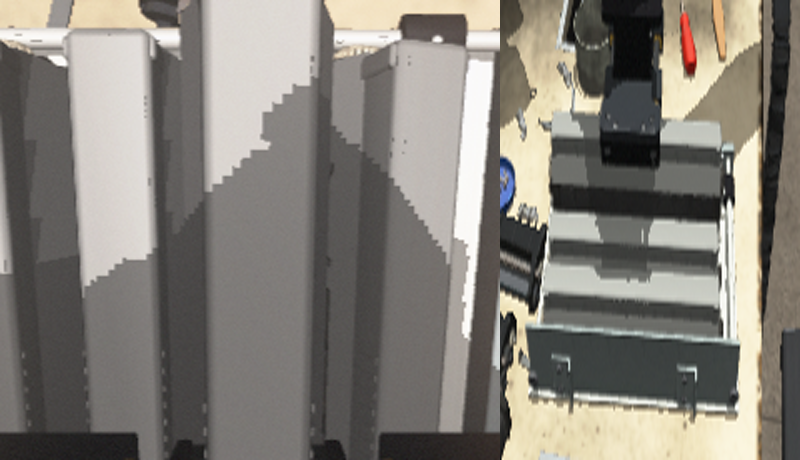

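{"fn": "move_arm", "kwargs": {"deltas": [[-1,0,0.04,0,0],[-1,0,0.04,0,0],[-1,0,0.04,0,0],[-1,0,0,0,0]]}}

```text
time: 27.0
ee_pos: [0.5081, 0.2724, 0.133]
eef_rot: [0.999, 0.042, 0.002, -0.002]
ft_force: [-1.8, 7.4, 13.3]
width: 0.0258
```

```bash
python3 -c "
from h import *
rep()"
```

```text
t 27.0 u 0.5293 q 0.2284 z 0.1330 d 47.2mm yaw 4.87 F u -1.2 q 7.5 z 13.3 T [ 2.07  0.57 -0.01] w 0.0258
```

```bash
python3 -c "
from h import *
snap('side','s17');snap('wrist','w17');snap('scene','sc17')
a=cv2.imread('pics/w17.png')[0:230,320:450];b=cv2.imread('pics/sc17.png')[200:330,200:350]
cv2.imwrite('pics/c17.png',np.hstack([cv2.resize(a,(330,580),interpolation=2),cv2.resize(b,(470,580),interpolation=2)]))"
```

```text
(no output)
```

View pics/c17.png

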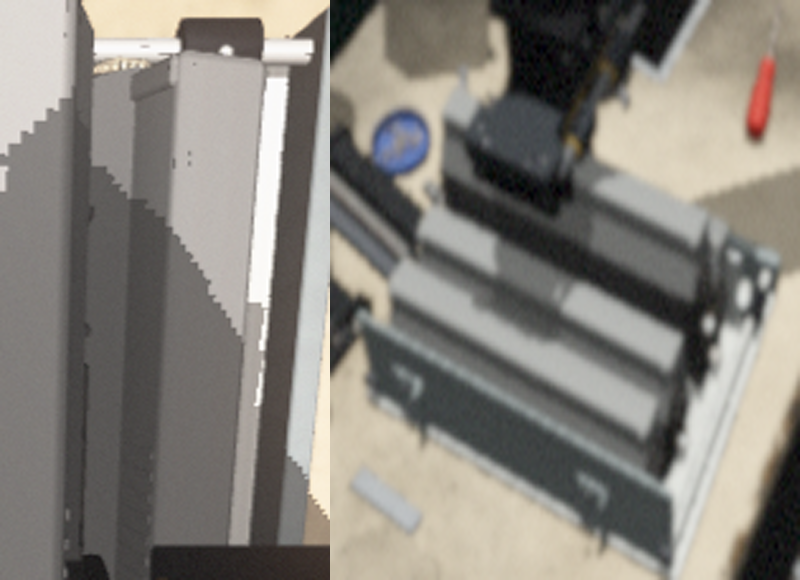

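```bash
cat > solveC.py <<'E'
from h import *
from scipy.optimize import least_squares
def solve(cl,cr,cb,v,w=.0246,hh=.0195):
    st=r.read_state()
    rays=[wray(c,v,st) for c in (cl,cr,cb)]
    def pt(x):
        q,z,th=x; c,s=np.cos(th),np.sin(th)
        # local frame: e1 = right (decreasing q) tilted ; up tilted right
        R=lambda a,b:(q-(a*c+b*s), z+(-a*s+b*c))  # a right, b up, relative to ridge top centre
        return [R(-w/2,0),R(w/2,0),R(-.013,-hh)]
    def res(x):
        out=[]
        for (o,d),(q,z) in zip(rays,pt(x)):
            oq,dq=n@o,n@d
            out.append((oq+dq*(z-o[2])/d[2]-q)*1e3)
        return out
    s=least_squares(res,[.18,.112,.2]); q,z,th=s.x
    print('ridge top centre q %.4f z %.4f tilt %.1f'%(q,z,np.degrees(th)),s.cost)
    c,sn=np.cos(th),np.sin(th); P=lambda a,b:(round(q-(a*c+b*sn),4),round(z+(-a*sn+b*c),4))
    print('shoulderL',P(-.0228,-.047),'footL',P(-.015,-.1078),'footR flat',P(.009,-.1078),'bevR',P(.023,-.0928),'rightface at depth 25..47',P(.0228,-.047))
E
python3 -c "
from solveC import *
solve(385,417.6,370.4,100)
solve(384.5,417.2,370,100)
solve(385.5,417.6,371,100)
"
```

```text
ridge top centre q 0.1740 z 0.1053 tilt 18.0 7.703719777548943e-28
shoulderL (np.float64(0.2102), np.float64(0.0677)) footL (np.float64(0.2216), np.float64(0.0074)) footR flat (np.float64(0.1988), np.float64(0.0)) bevR (np.float64(0.1808), np.float64(0.01)) rightface at depth 25..47 (np.float64(0.1669), np.float64(0.0536))
ridge top centre q 0.1744 z 0.1055 tilt 17.8 7.703719777548943e-28
shoulderL (np.float64(0.2105), np.float64(0.0678)) footL (np.float64(0.2217), np.float64(0.0075)) footR flat (np.float64(0.1988), np.float64(0.0001)) bevR (np.float64(0.1809), np.float64(0.0101)) rightface at depth 25..47 (np.float64(0.1671), np.float64(0.0538))
ridge top centre q 0.1731 z 0.1023 tilt 18.1 3.8518598887744717e-28
shoulderL (np.float64(0.2094), np.float64(0.0647)) footL (np.float64(0.2209), np.float64(0.0045)) footR flat (np.float64(0.1981), np.float64(-0.003)) bevR (np.float64(0.1801), np.float64(0.0069)) rightface at depth 25..47 (np.float64(0.166), np.float64(0.0505))
```

```bash
python3 -c "
from h import *
st=r.read_state()
s11=dict(ee_pos=[.5046,.277,.2338],eef_rot=[.999,.043,0,0]); s6=dict(ee_pos=[.418,.2874,.2425],eef_rot=[.9992,.0389,-.0004,-.0006])
im=cv2.imread('pics/w17.png');g=im.mean(2).astype(int);print(g[14,380:440].tolist());print(g[20,380:460].tolist())
im=cv2.imread('pics/w11.png');g=im.mean(2).astype(int);print(g[41,350:410].tolist()) 
for z in (.03,.037): print([round(n@wpl(c,v,z,s),4) for c,v,s in ((407,14,st),(376.5,41,s11))],[round(n@wpl(c,v,z,s),4) for c,v,s in ((381,211,s6),)])
"
```

```text
[221, 221, 218, 216, 213, 215, 218, 218, 192, 126, 82, 69, 67, 82, 87, 86, 87, 83, 85, 83, 85, 87, 83, 83, 82, 81, 81, 82, 81, 82, 81, 78, 78, 80, 81, 80, 80, 81, 79, 77, 80, 78, 78, 98, 199, 217, 218, 220, 219, 219, 219, 220, 175, 149, 203, 171, 107, 90, 91, 91]
[248, 247, 245, 243, 243, 243, 243, 244, 244, 242, 199, 124, 129, 149, 156, 156, 147, 129, 119, 105, 100, 103, 102, 102, 96, 94, 163, 222, 244, 246, 238, 175, 101, 83, 82, 80, 79, 80, 79, 80, 81, 79, 79, 153, 238, 247, 248, 247, 247, 247, 247, 248, 248, 247, 247, 247, 248, 247, 247, 247, 244, 242, 242, 160, 82, 83, 84, 138, 177, 202, 206, 205, 203, 200, 200, 200, 197, 197, 181, 148]
[88, 101, 104, 103, 102, 103, 169, 241, 248, 248, 248, 248, 249, 248, 248, 171, 79, 88, 94, 90, 92, 95, 95, 93, 95, 93, 94, 93, 89, 90, 94, 91, 90, 91, 90, 90, 89, 90, 88, 236, 246, 248, 246, 248, 246, 247, 248, 249, 249, 249, 249, 249, 249, 249, 249, 249, 249, 249, 249, 249]
[np.float64(0.1554), np.float64(0.1679)] [np.float64(0.1692)]
[np.float64(0.1571), np.float64(0.169)] [np.float64(0.1706)]
```

```bash
cat > solveC2.py <<'E'
from h import *
from scipy.optimize import least_squares
def solve2(cl,cr,cb,v,st=None,w=.0246,hh=.0195):
    st=st or r.read_state()
    rays=[wray(c,v,st) for c in (cl,cr,cb)]
    def P(x,a,b):
        f,th=x; c,s=np.cos(th),np.sin(th); a=a-.009; 
        return f-(a*c+b*s), .010+(-a*s+b*c)
    def res(x):
        out=[]
        for (o,d),(a,b) in zip(rays,[(-w/2,.1078),(w/2,.1078),(-.013,.1078-hh)]):
            q,z=P(x,a,b); out.append((n@o+n@d*(z-o[2])/d[2]-q)*1e3)
        return out
    s=least_squares(res,[.2,.2]); x=s.x
    f=lambda a,b:tuple(np.round(P(x,a,b),4))
    print('pivot %.4f tilt %.1f'%(x[0],np.degrees(x[1])),np.round(s.fun,1),'top',f(0,.1078),'ridgeR',f(.013,.1078),'ridgeLbot',f(-.013,.0878),'shL',f(-.0228,.061),'footL',f(-.015,0),'bevL',f(-.022,.004),'Rface z~.087',f(.0228,.061),f(.0229,.06))
E
python3 -c "
from solveC2 import *
solve2(385,417.6,370.4,100)
"; python3 - <<'E'
import cv2
im=cv2.imread('pics/w17.png');cv2.imwrite('pics/w17z.png',cv2.resize(im[60:140,330:450],None,fx=6.5,fy=6.5,interpolation=2))
E
```

```text
pivot 0.2024 tilt 18.9 [-0.   0.7 -0.7] top (np.float64(0.176), np.float64(0.1149)) ridgeR (np.float64(0.1637), np.float64(0.1107)) ridgeLbot (np.float64(0.1948), np.float64(0.1002)) shL (np.float64(0.2127), np.float64(0.078)) footL (np.float64(0.2251), np.float64(0.0178)) bevL (np.float64(0.2304), np.float64(0.0238)) Rface z~.087 (np.float64(0.1696), np.float64(0.0632)) (np.float64(0.1698), np.float64(0.0623))
```

View pics/w17z.png

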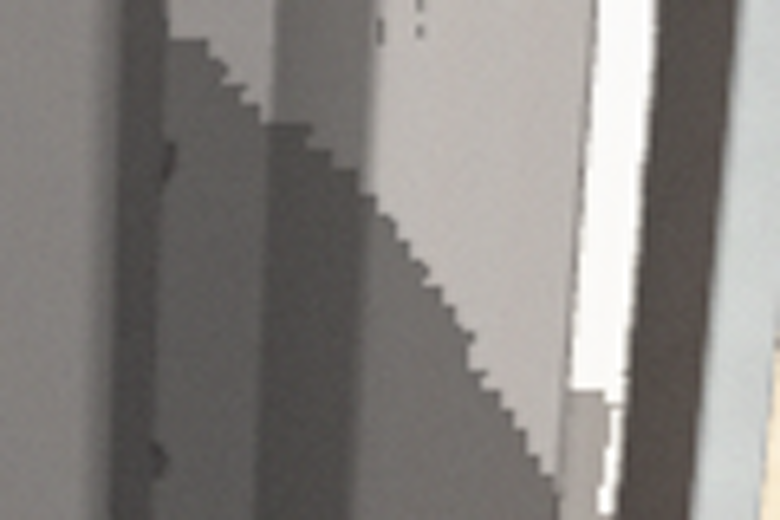

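{"fn": "move_arm", "kwargs": {"deltas": [[-1,0,0.03,-0.03,0],[-1,0,0.04,-0.03,0],[-1,0,0.04,-0.02,0],[-1,0,0,0,0]]}}

```text
time: 27.48
ee_pos: [0.5082, 0.2684, 0.1334]
eef_rot: [0.999, 0.042, 0.001, -0.001]
ft_force: [1.1, 7.0, 1.7]
width: 0.0254
```

```bash
python3 -c "
from h import *
rep()"
```

```text
t 27.48 u 0.5290 q 0.2244 z 0.1334 d 46.8mm yaw 4.83 F u 1.6 q 6.9 z 1.7 T [ 2.19 -0.28  0.02] w 0.0254
```

{"fn": "move_arm", "kwargs": {"deltas": [[-1,0,-0.03,0.04,0],[-1,0,-0.03,0.04,0],[-1,0,-0.03,0.04,0],[-1,0,-0.03,0.04,0],[-1,0,0,0,0]]}}

```text
time: 27.9
ee_pos: [0.508, 0.2715, 0.1298]
eef_rot: [0.999, 0.042, 0.001, -0.001]
ft_force: [-0.5, 6.3, 6.6]
width: 0.026
```

```bash
python3 -c "
from h import *
rep()"
```

```text
t 27.9 u 0.5291 q 0.2276 z 0.1298 d 50.4mm yaw 4.84 F u 0.0 q 6.4 z 6.6 T [ 1.74  0.06 -0.01] w 0.0260
```

{"fn": "move_arm", "kwargs": {"deltas": [[-1,0,0.03,-0.02,0],[-1,0,0.04,-0.01,0],[-1,0,0.04,0,0],[-1,0,0.02,0.02,0],[-1,0,-0.03,0.04,0],[-1,0,-0.03,0.04,0],[-1,0,-0.03,0.04,0],[-1,0,0,0,0]]}}

```text
time: 28.57
ee_pos: [0.5081, 0.2708, 0.1273]
eef_rot: [0.999, 0.042, 0.001, -0.001]
ft_force: [0.2, 5.8, 7.6]
width: 0.0258
```

```bash
python3 -c "
from h import *
rep()"
```

```text
t 28.57 u 0.5292 q 0.2268 z 0.1273 d 52.9mm yaw 4.85 F u 0.7 q 5.7 z 7.6 T [ 1.8   0.22 -0.07] w 0.0258
```

{"fn": "move_arm", "kwargs": {"deltas": [[-1,0,-0.01,0.05,0],[-1,0,-0.01,0.05,0],[-1,0,-0.01,0.05,0],[-1,0,0,0,0]]}}

```text
time: 28.9
ee_pos: [0.5076, 0.2721, 0.1231]
eef_rot: [0.999, 0.043, 0.001, -0.002]
ft_force: [-0.4, 8.4, 3.2]
width: 0.0257
```

```bash
python3 -c "
from h import *
rep();snap('wrist','w18');snap('scene','sc18')
a=cv2.imread('pics/w18.png')[0:230,190:450];b=cv2.imread('pics/sc18.png')[200:330,200:350]
cv2.imwrite('pics/c18.png',np.hstack([cv2.resize(a,(420,580),interpolation=2),cv2.resize(b,(380,580),interpolation=2)]))"
```

```text
t 28.9 u 0.5288 q 0.2283 z 0.1231 d 57.1mm yaw 4.88 F u 0.3 q 8.4 z 3.2 T [2.56 0.02 0.02] w 0.0257
```

View pics/c18.png

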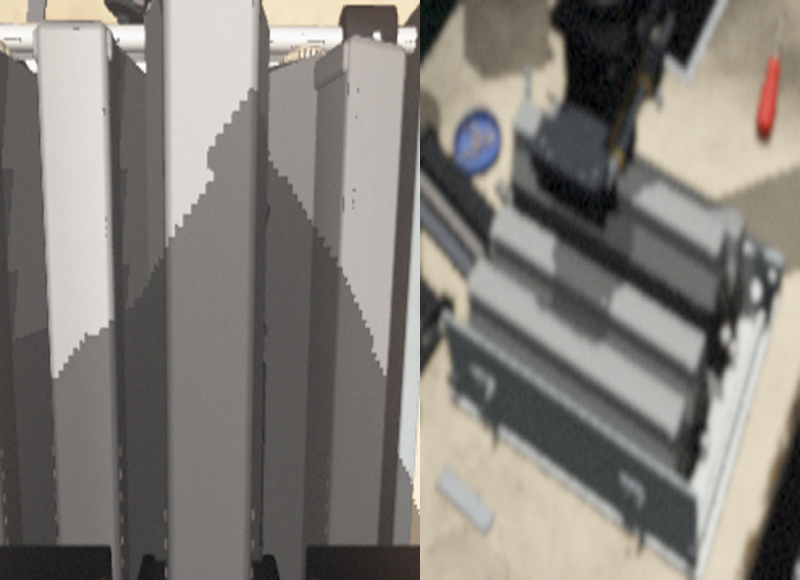

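{"fn": "move_arm", "kwargs": {"deltas": [[-1,0,0,0.06,0],[-1,0,0,0.06,0],[-1,0,0,0.06,0],[-1,0,0,0.06,0],[-1,0,0,0,0]]}}

```text
time: 29.42
ee_pos: [0.5076, 0.2726, 0.1173]
eef_rot: [0.999, 0.043, 0.001, -0.002]
ft_force: [0.3, 9.3, 4.0]
width: 0.0258
```

```bash
python3 -c "
from h import *
rep()"
```

```text
t 29.42 u 0.5288 q 0.2287 z 0.1173 d 62.9mm yaw 4.89 F u 1.1 q 9.2 z 4.0 T [ 2.78  0.12 -0.07] w 0.0258
```

{"fn": "move_arm", "kwargs": {"deltas": [[-1,0,-0.01,0.06,0],[-1,0,-0.01,0.06,0],[-1,0,-0.01,0.06,0],[-1,0,-0.01,0.06,0],[-1,0,0,0,0]]}}

```text
time: 29.83
ee_pos: [0.5076, 0.274, 0.1115]
eef_rot: [0.999, 0.043, 0.001, -0.002]
ft_force: [-0.1, 9.3, 4.5]
width: 0.0256
```

```bash
python3 -c "
from h import *
rep()"
```

```text
t 29.83 u 0.5289 q 0.2301 z 0.1115 d 68.7mm yaw 4.90 F u 0.7 q 9.3 z 4.5 T [2.96 0.19 0.  ] w 0.0256
```

{"fn": "move_arm", "kwargs": {"deltas": [[-1,0,0,0.06,0],[-1,0,0,0.06,0],[-1,0,0,0.06,0],[-1,0,0,0.06,0],[-1,0,0,0,0]]}}

```text
time: 30.25
ee_pos: [0.5073, 0.2723, 0.1045]
eef_rot: [0.999, 0.042, 0.0, -0.001]
ft_force: [0.5, 8.7, -1.8]
width: 0.0258
```

```bash
python3 -c "
from h import *
rep();snap('wrist','w19');snap('side','s19')
a=cv2.imread('pics/w19.png')[0:230,190:450];b=cv2.imread('pics/s19.png')[200:340,220:400]
cv2.imwrite('pics/c19.png',np.hstack([cv2.resize(a,(420,580),interpolation=2),cv2.resize(b,(380,580),interpolation=2)]))"
```

```text
t 30.25 u 0.5285 q 0.2284 z 0.1045 d 75.7mm yaw 4.86 F u 1.2 q 8.6 z -1.8 T [ 2.58 -0.05 -0.02] w 0.0258
```

View pics/c19.png

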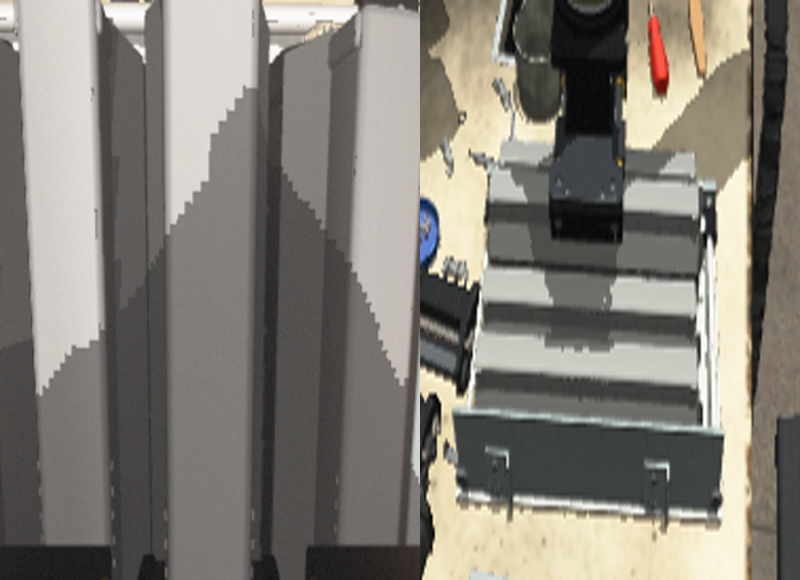

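{"fn": "move_arm", "kwargs": {"deltas": [[-1,0,-0.01,0.06,0],[-1,0,-0.01,0.06,0],[-1,0,-0.01,0.06,0],[-1,0,-0.01,0.06,0],[-1,0,0,0,0]]}}

```text
time: 30.77
ee_pos: [0.5071, 0.2737, 0.0985]
eef_rot: [0.999, 0.042, 0.0, -0.001]
ft_force: [-0.9, 8.1, -0.4]
width: 0.0256
```

```bash
python3 -c "
from h import *
rep()"
```

```text
t 30.77 u 0.5284 q 0.2298 z 0.0985 d 81.7mm yaw 4.87 F u -0.2 q 8.2 z -0.4 T [2.57 0.08 0.03] w 0.0256
```

{"fn": "move_arm", "kwargs": {"deltas": [[-1,0,0,0.06,0],[-1,0,0,0.06,0],[-1,0,0,0.06,0],[-1,0,0,0.06,0],[-1,0,0,0.06,0],[-1,0,0,0,0]]}}

```text
time: 31.27
ee_pos: [0.507, 0.272, 0.0903]
eef_rot: [0.999, 0.042, -0.0, -0.0]
ft_force: [-0.2, 4.8, -2.5]
width: 0.0256
```

```bash
python3 -c "
from h import *
rep()"
```

```text
t 31.27 u 0.5281 q 0.2281 z 0.0903 d 89.9mm yaw 4.81 F u 0.2 q 4.8 z -2.5 T [ 1.62  0.15 -0.05] w 0.0256
```

{"fn": "move_arm", "kwargs": {"deltas": [[-1,0,-0.01,0.06,0],[-1,0,-0.01,0.06,0],[-1,0,-0.01,0.06,0],[-1,0,-0.01,0.06,0],[-1,0,0,0,0]]}}

```text
time: 31.68
ee_pos: [0.5071, 0.2726, 0.0843]
eef_rot: [0.999, 0.042, -0.0, 0.0]
ft_force: [-0.6, 3.9, -4.0]
width: 0.0256
```

```bash
python3 -c "
from h import *
rep();snap('wrist','w20');snap('side','s20')
a=cv2.imread('pics/w20.png')[0:230,190:450];b=cv2.imread('pics/s20.png')[200:340,220:400]
cv2.imwrite('pics/c20.png',np.hstack([cv2.resize(a,(420,580),interpolation=2),cv2.resize(b,(380,580),interpolation=2)]))"
```

```text
t 31.68 u 0.5283 q 0.2288 z 0.0843 d 95.9mm yaw 4.81 F u -0.3 q 4.0 z -4.0 T [ 1.15  0.11 -0.  ] w 0.0256
```

View pics/c20.png

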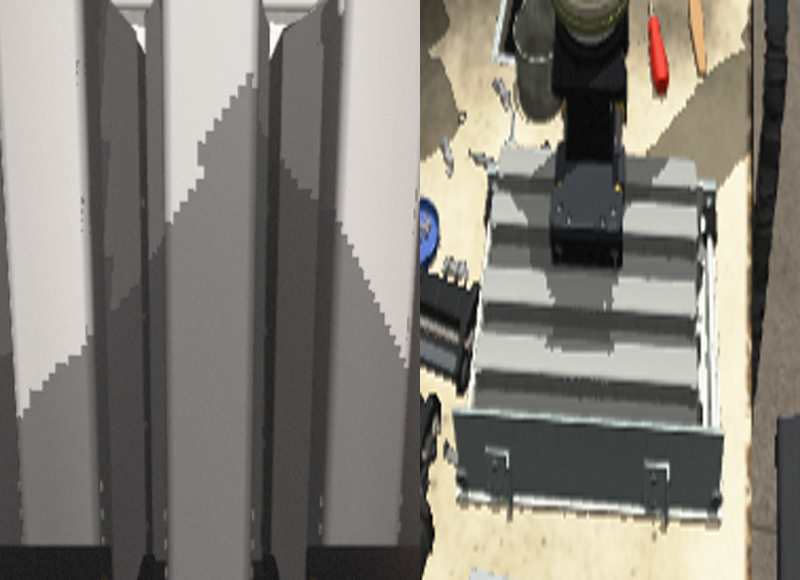

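{"fn": "move_arm", "kwargs": {"deltas": [[-1,0,-0.01,0.06,0],[-1,0,-0.01,0.06,0],[-1,0,-0.01,0.06,0],[-1,0,-0.01,0.06,0],[-1,0,0,0.06,0],[-1,0,0,0.04,0],[-1,0,0,0,0]]}}

```text
time: 32.37
ee_pos: [0.507, 0.2735, 0.0759]
eef_rot: [0.999, 0.042, -0.0, 0.0]
ft_force: [-0.1, 2.2, -5.2]
width: 0.0259
```

```bash
python3 -c "
from h import *
rep()"
```

```text
t 32.37 u 0.5283 q 0.2297 z 0.0759 d 104.3mm yaw 4.80 F u 0.1 q 2.2 z -5.2 T [ 0.59 -0.03 -0.02] w 0.0259
```

{"fn": "move_arm", "kwargs": {"deltas": [[-1,0,-0.01,0.04,0],[-1,0,-0.01,0.04,0],[-1,0,0,0.04,0],[-1,0,0,0.04,0],[-1,0,0,0,0]]}}

```text
time: 32.78
ee_pos: [0.5072, 0.2741, 0.0724]
eef_rot: [0.999, 0.042, 0.0, 0.0]
ft_force: [0.0, 0.4, -3.4]
width: 0.0259
```

```bash
python3 -c "
from h import *
rep()"
```

```text
t 32.78 u 0.5286 q 0.2302 z 0.0724 d 107.8mm yaw 4.80 F u 0.1 q 0.4 z -3.4 T [-0.04  0.01 -0.04] w 0.0259
```

{"fn": "move_arm", "kwargs": {"deltas": [[-1,0,0,0.05,0],[-1,0,0,0.05,0],[-1,0,0,0,0],[-1,0,0,0,0]]}}

```text
time: 33.12
ee_pos: [0.5082, 0.275, 0.0723]
eef_rot: [0.999, 0.042, 0.002, -0.0]
ft_force: [-4.0, -4.5, 16.0]
width: 0.0255
```

```bash
python3 -c "
from h import *
rep()"
```

```text
t 33.12 u 0.5297 q 0.2311 z 0.0723 d 107.9mm yaw 4.81 F u -4.3 q -4.1 z 16.0 T [-0.71  0.98 -0.06] w 0.0255
```

{"fn": "move_arm", "kwargs": {"deltas": [[-1,-0.02,0,-0.05,0],[-1,0,0,-0.04,0],[-1,0,0,0,0]]}}

```text
time: 33.37
ee_pos: [0.5068, 0.2743, 0.0724]
eef_rot: [0.999, 0.042, 0.0, 0.0]
ft_force: [-1.7, -0.9, 2.6]
width: 0.0257
```

```bash
python3 -c "
from h import *
rep()"
```

```text
t 33.37 u 0.5281 q 0.2305 z 0.0724 d 107.8mm yaw 4.80 F u -1.8 q -0.8 z 2.6 T [-0.12  0.24  0.02] w 0.0257
```

{"fn": "move_arm", "kwargs": {"deltas": [[-0.26,0,0,0,0],[-0.26,0,0,0,0],[-0.26,0,0,0,0],[-0.26,0,0,0,0],[-0.26,0,0,0,0]]}}

```text
time: 33.78
ee_pos: [0.5066, 0.2744, 0.0721]
eef_rot: [0.999, 0.042, -0.0, 0.0]
ft_force: [-0.7, 0.6, -0.6]
width: 0.0319
```

```bash
python3 -c "
from h import *
rep();snap('wrist','w21')"
```

```text
t 33.78 u 0.5280 q 0.2305 z 0.0721 d 108.1mm yaw 4.81 F u -0.6 q 0.7 z -0.6 T [ 0.07 -0.02  0.03] w 0.0319
```

View pics/w21.png

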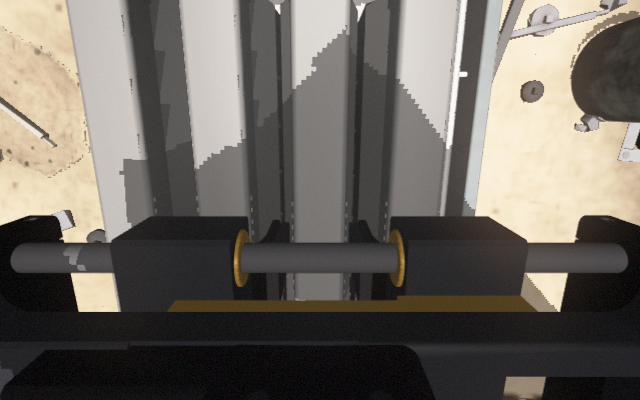

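{"fn": "move_arm", "kwargs": {"deltas": [[-0.26,0,0,-0.1,0],[-0.26,0,0,-0.2,0],[-0.26,0,0,-0.3,0],[-0.26,0,0,-0.4,0],[-0.26,0,0,-0.6,0],[-0.26,0,0,-0.8,0],[-0.26,0,0,-1,0],[-0.26,0,0,-1,0],[-0.26,0,0,-1,0],[-0.26,0,0,-1,0],[-0.26,0,0,-0.5,0],[-0.26,0,0,0,0]]}}

```text
time: 34.83
ee_pos: [0.5076, 0.2754, 0.2483]
eef_rot: [0.999, 0.042, 0.002, -0.001]
ft_force: [-0.8, 0.3, 0.4]
width: 0.0321
```

```bash
python3 -c "
from h import *
rep();snap('wrist','w22');snap('side','s22');snap('scene','sc22')
b=cv2.imread('pics/s22.png')[200:340,220:400];c=cv2.imread('pics/sc22.png')[200:340,190:370]
cv2.imwrite('pics/c22.png',np.hstack([cv2.resize(b,(400,400),interpolation=2),cv2.resize(c,(400,400),interpolation=2)]))"
```

```text
t 34.83 u 0.5290 q 0.2315 z 0.2483 d -68.1mm yaw 4.82 F u -0.7 q 0.3 z 0.4 T [-0.    0.    0.02] w 0.0321
```

View pics/w22.png

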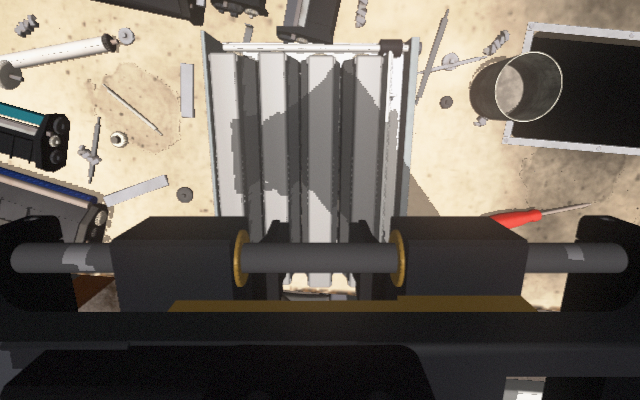

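View pics/c22.png

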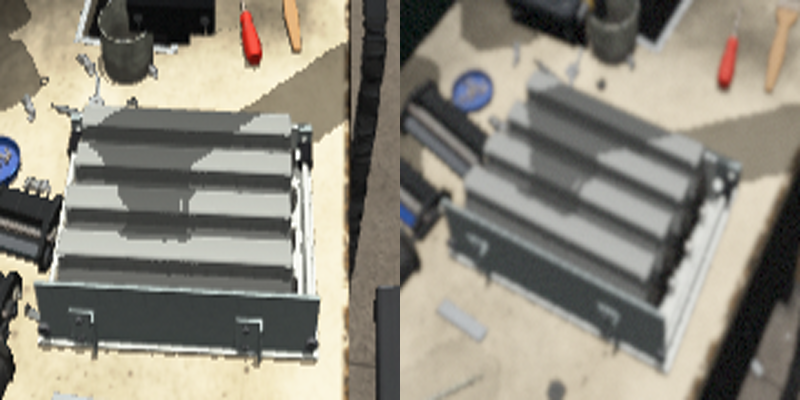

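```bash
python3 -c "
from h import *
st=r.read_state()
g=cv2.imread('pics/w22.png').mean(2)
im=cv2.imread('pics/w22.png');cv2.imwrite('pics/w22z.png',cv2.resize(im[30:220,200:420],None,fx=3.5,fy=3.1,interpolation=2))
for l in ['cart_a_mid','cart_new_mid','cart_new_ridge']:
    for d in r.tip_of('wrist',l)[:4]:
        p=towrld('wrist',d['position'],st);print(l,round(d['confidence'],2),'u %.3f q %.3f z %.3f'%(m@p,n@p,p[2]))
print(r.read_state()['time'])
"
```

```text
cart_a_mid 0.87 u 0.528 q 0.323 z 0.053
cart_new_mid 0.74 u 0.522 q 0.229 z 0.058
35.1333
```

View pics/w22z.png

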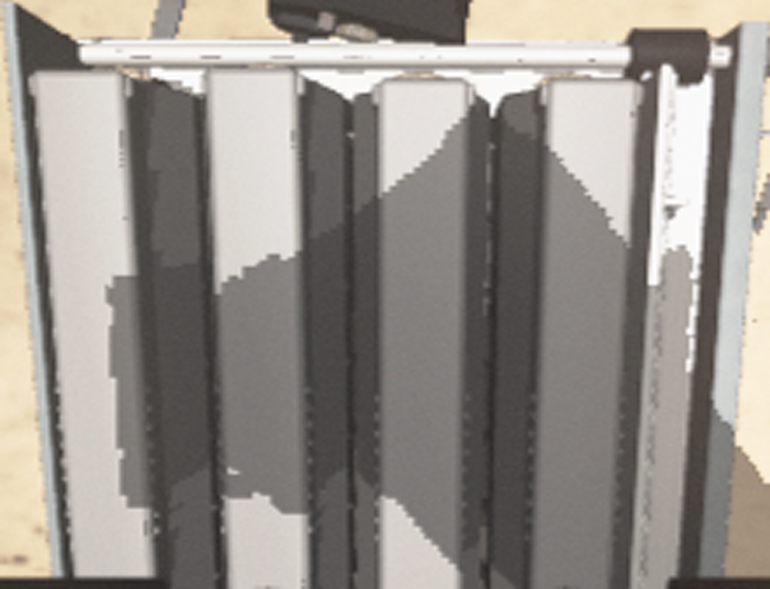

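```bash
python3 -c "
from h import *
print(r.close_job())"
```

```text
the job is handed in; nothing more can be done
None
```

The refilled cartridge is pressed fully home between the second and third cartridges, and I handed the job in at about 35 s of the 72.

**Final checks:**
- **Depth:** it stopped at the tray height I had worked out. Pressing about 20 N further moved it by only 0.1 mm.
- **Row:** the last wrist, side and scene pictures show four upright cartridges with nearly equal ridge widths. The new one's end sits about 2 to 3 mm from the second's, level with the third's.
- **Facing:** I compared its end gears with the others before picking it up, and it already faced the right way.
- **Hand and bench:** the hand was clear above the rack with no contact force. The brush, screwdriver and tin were not touched.

**What did not go smoothly:**
- **First grasp:** it closed on nothing because the fingers end about 3 cm short of the reported TCP. The cartridge did not move, and the second grasp, taken lower, held.
- **Third cartridge tilted:** it leaned about 18 to 19 degrees onto the stop while the new one was being worked past its shoulder, and stood up again by itself further down.
- **Force on the third cartridge:** it reached about 19 N in the readings I took, just under the 20 N limit, before I eased off. I read it only between moves, so a short peak above that cannot be ruled out.
- **Heights not confirmed by the network:** in its last look it did not report the new cartridge's ridge. It put its middle at z = 0.058 m, against the 0.064 m expected, which is little more than its usual error.

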